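# Refit the food warmer's drain pipe and its U-bolt

### The arm

A 6-joint arm with a two-finger parallel gripper is mounted at the origin on the work surface. World frame = base frame: x ahead of the robot, y to its left, z up, the work surface at z = 0. Lengths are in m, angles in rad, forces in N, time in s.
With the tool pointing down it reaches from about 0.325 to 0.775 m from the base axis. Payload 5.5 kg.
Tool frame: the origin (TCP) lies at the very end of the fingers, on their centre line; the grasp point (between the pads) lies 19 mm behind it; z points along the fingers, x is the direction in which the jaws open and shut, and the axes are right-handed (so a half turn about z gives the same grasp; the last joint's range is limited). The gripper opens to 85 mm and grips with 20 to 120 N. Pads are 22 mm wide; open, the fingers measure 114 mm over their backs; the gripper's body (76 mm by 85 mm) begins 54 mm behind the grasp point. The pads swing forward as they close: fully open they stand 13 mm farther back than shut.
Start: joints at [1.202, 0.091, 1.231, -0, 1.82, -0.057], TCP at [0.184, 0.571, 0.231] pointing down, gripper open.
Joint ranges: [-2.87, 2.87], [-0.86, 2.18], [0.17, 2.46], [-1.51, 4.65], [0.06, 2.69], [-2.65, 2.65]. Speed limits (rad/s): [2.57, 2.57, 3.01, 3.14, 3.14, 3.14].

### API

Orientations are given as a unit quaternion [x, y, z, w].
In Python, from workcell import bot, cams gives the robot as it stands.
- The arm moves only by the tool carry_out, never from a script. Its argument "increments" is one flat list of numbers, 7 for each row, row after row: the shift along the tool's x, y, z in units of 30 mm (1.0 is 30 mm), then the turn, a rotation vector about the tool's x, y, z in units of 5 degrees (1.0 is 5 degrees), then the closure, from 0 (fully open) to 1 (shut). A call has 1 to 20 rows; each row is the pose to reach, as a shift and turn from the pose commanded when the call began, along the tool's axes at that moment; what a row does not reach only later rows make up. A row lasts 1/12 s, in which the tool goes at most 41.7 mm and 7.16 degrees, less where a joint would pass 70% of its speed; a pose out of reach is approached as far as the arm can. A call with a gripper value outside its range is refused whole. The fingers move at their own pace and stop on an object; "squeeze" is the grip in N (left out, the last holds). Time passes only in rows, so rows that repeat a pose let the fingers close. It gives the time, the measured TCP pose, the force and the opening at its end, in the units of the state.
- bot.observe(): the state, without advancing time (a new reading comes with each control period).
- cams.camera(name): name is "scene" or "side" or "wrist"; returns the picture (400x640x3 uint8, red, green, blue); there is no depth.
- cams.camera_params(name): a dict with "vfov" (degrees; the focal length in pixels is half the picture's height over the tangent of half this angle, whatever the lens; pixels are square), "cx", "cy" (the principal point, pixels), "rvec" (rotation vector, rad) and "tvec" (3), from world to camera coordinates, as OpenCV has them; the wrist camera has in their place "T_tool_cam" (4x4, takes a point from camera to tool coordinates, whose origin is the TCP and whose axes are the tool frame's). Camera axes: x right, y down, z forward; pixel columns grow to the right and rows downward; lengths in m; the calibration is good to about 2 mm. A picture is of the moment at which its call begins: read the wrist's pose just before it. camera_params takes no time and is no camera call.
- bot.finish_job(): hands the job in, once; it reports no verdict.
The state is a dict: "clock": time; "joints": joint angles; "joint_velocities": joint speeds; "effort": joint torques, N m; "position": TCP position; "eef_rot": TCP orientation; "ft_force": force on the tool from outside, world axes, zero at the start; "ft_torque": the same for the moment, N m; "grip_width": finger opening in m.
Only numpy, scipy, OpenCV 4.12 (cv2) and the standard library are available. Lean on these libraries where they do the work, as an engineer would, in place of code of your own. Each camera call takes 0.05 s, during which the arm holds its last target.

### The job

Refit the drain pipe of the food warmer: push the pipe fully home into its socket, then take the U-bolt out of the spare bracket and pass it down over the pipe with both legs through the two holes of the pipe's own bracket, feeling for the holes, and press it home until its bend rests on the pipe and it stands upright. Work gently: do not ram the pipe or drive the U-bolt hard against anything, let go at the end, and leave the mug, jar and spanner where they are.

Things in the scene. Friction and masses are not known exactly. Their poses are not given: they have to be found in the camera images.
- warmer: Fixed steel countertop food warmer, 360 x 240 x 220 mm, with drain fittings. Origin: on the bench under the pipe, at the bracket mark; z up, +y along the pipe away from the warmer, x across the pipe. Its side wall is at y = -155 mm; the brass socket, 40 mm across, ends at y = -130 mm. A drip pan 22 mm high stands at y = 95 to 205 mm, |x| < 50 mm. Never load it or its parts above 70 N.
- bracket_mark (a point): Where the pipe bracket should be: on the pipe's line, level with its plate top 45 mm above the bench, axes as warmer. Bolted through slots, the bracket really sits up to 16 mm either way along y; this reading does not show it: feel for the holes. Plate 74 mm (x) by 84 mm (y), 6 mm thick; two countersunk 10.5 mm holes at x = -16.5 and +16.5 mm, midway along its y.
- pipe_over_mark (a point): The pipe's axis above the mark, 75 mm above the bench. A rubber saddle 20 mm wide holds the pipe up between the two holes. Plastic bushes 2 to 8 mm under the plate grip the legs: pushing the U-bolt down through them takes about 5 to 15 N, and it stays where it is left.
- pipe (a joint): How far the drain pipe is pushed into its socket, m: 0 drawn out, 0.030 fully home (hard stop: the bead round the pipe meets the socket). It slides along -y of warmer against a drag of about 6 N. Starts between 0 and 0.013.
- pipe_end (a point): Centre of the flat, open outer end of the drain pipe, a level steel tube 22 mm in diameter, axis 75 mm above the bench (axes as warmer; the tube runs from here along -y). It stands clear and can be pushed on its end with closed fingers. Thin-walled: never push or squeeze it with more than 70 N.
- ubolt_bend (a point): Loose steel U-bolt of 8 mm round bar: a half-round bend on top, two straight legs down. This point is the centre of the bend's half circle, where the legs begin; x from leg to leg, z up. Legs' axes at x = -16.5 and +16.5 mm; 41 mm wide outside, 25 mm clear inside; top of the bend 20.5 mm above this point. Grip it across the outsides of both legs at this height.
- ubolt_ends (a point): Midpoint between the two leg ends, 66 mm below ubolt_bend; the last 3 mm of each leg taper from 8 to 6 mm. With the bend resting on the pipe this point is 7.5 mm above the bench and the bend's centre 73.5 mm.
- ubolt: The U-bolt, 0.09 to 0.14 kg, same frame as ubolt_bend. It starts upright in the spare bracket, leg ends on the bench, legs through its holes. Its contact force on the pipe, bracket and bushes (the bushes grip adds about 15 N) must stay below 70 N: touch down slowly.
- spare_top (a point): Middle of the top of the spare bracket, a fixed steel hat bracket (top 74 x 60 mm, 42 mm above the bench) that holds the U-bolt at the start; x from hole to hole.
- mug: White mug, 82 mm across, 105 mm high; origin under its centre. Leave it.
- jar: Brown glass jar with a black lid, 66 mm across, 85 mm high; origin under its centre. Leave it.
- spanner: Steel open-ended spanner, 170 mm long, lying flat. Leave it.

How it is judged:
By the outcome, as a careful person would: the job done as asked, in the order asked, and still so for the second after the job is handed in, with the robot touching nothing.
It also fails if it takes over 64 s, if anything falls off the work surface, if the arm or the gripper's body presses on something with over 40 N, if the wrist force passes 120 N, or if a joint passes its speed limit or range.

## Working session

There is one attempt and no reset: what is moved stays moved. The work goes in short steps, Python scripts to look and compute and a tool call to move; the robot and the scene stay as the last step left them, time stands still between calls to the robot, and variables do not carry over. Pictures are saved under pics/ and viewed, and the job is handed in when it is done.

Besides the shell and the picture viewer there is one more tool, called after ">>>" as name(argument=value, ...), one argument or row to a line, values as JSON. carry_out: Moves the arm, as the interface text tells. Its arguments: {"type":"object","properties":{"increments":{"type":"array","items":{"type":"number"}},"squeeze":{"type":"number"}},"required":["increments"]}

```bash
ls; mkdir -p pics; python3 - <<'E'
from workcell import bot, cams
import cv2
print(bot.observe())
for n in ["scene","side","wrist"]:
    im=cams.camera(n); cv2.imwrite(f"pics/{n}0.png",im[:,:,::-1]); print(n,cams.camera_params(n))
E
```

```text
pics
{'clock': 0.0, 'joints': array([ 1.20229370e+00,  9.18349842e-02,  1.23187767e+00,  6.57876039e-06,
        1.81976808e+00, -5.66797112e-02]), 'joint_velocities': array([-0.00116521, -0.00034915, -0.00044011, -0.00054545, -0.00025839,
       -0.00095909]), 'effort': array([-2.59272281e-03, -4.58736384e+01, -4.18017125e+01, -2.65983981e-04,
        1.19236554e-02,  1.29343661e-05]), 'position': array([0.18396668, 0.57081601, 0.23016978]), 'eef_rot': array([ 8.08328970e-01,  5.88730316e-01, -7.95086986e-04,  5.08985795e-04]), 'ft_force': array([-0.98815979, -1.45564137, -0.60063497]), 'ft_torque': array([0.01120265, 0.02087665, 0.00776727]), 'grip_width': 0.08527029016628879}
scene {'vfov': 47.35251441150283, 'cx': 310.1774831527515, 'cy': 201.25946095470186, 'rvec': array([ 1.06808803,  2.2051995 , -1.18031974]), 'tvec': array([ 0.24984806, -0.24655492,  1.39397508])}
side {'vfov': 43.83858299577447, 'cx': 310.80412323832337, 'cy': 199.2921469206341, 'rvec': array([ 0.03058912, -2.75142007,  1.44302942]), 'tvec': array([ 0.61443908, -0.01388426,  1.14503886])}
wrist {'vfov': 62.289344481471474, 'cx': 318.7402123575866, 'cy': 202.61049079975342, 'T_tool_cam': array([[ 9.99999945e-01, -2.52134090e-04,  2.15430772e-04,
         1.15726865e-03],
       [ 1.82612372e-04,  9.60888538e-01,  2.76935343e-01,
        -7.04963049e-02],
       [-2.76829800e-04, -2.76935288e-01,  9.60888531e-01,
        -1.42789798e-01],
       [ 0.00000000e+00,  0.00000000e+00,  0.00000000e+00,
         1.00000000e+00]])}
```

View pics/scene0.png

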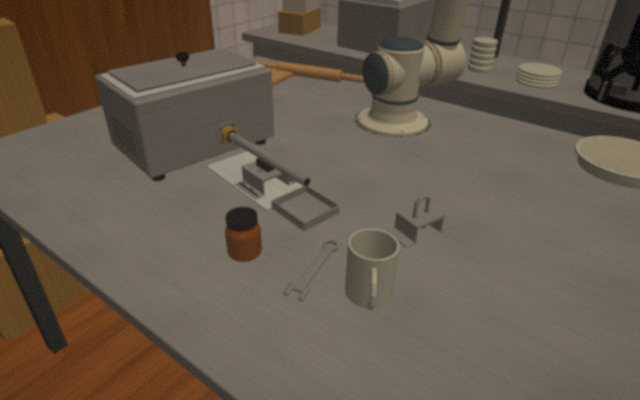

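View pics/side0.png

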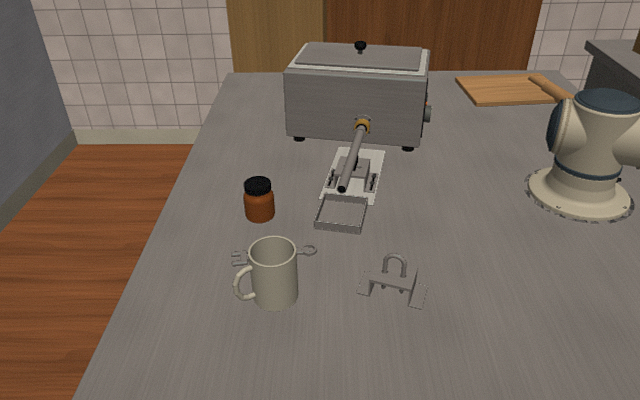

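View pics/wrist0.png

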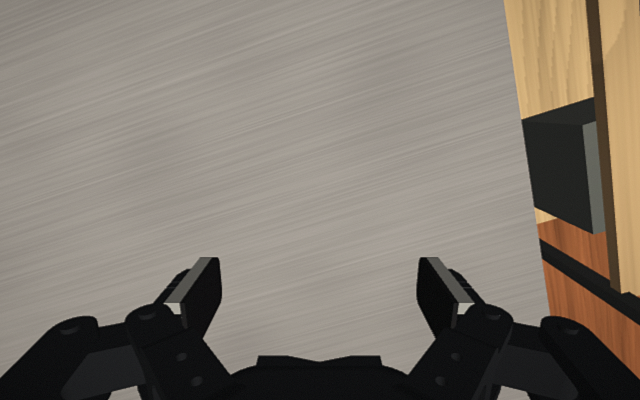

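The scene and side views both show the following:
- The warmer, with its pipe, bracket on white paper and drip pan.
- The spare bracket with the U-bolt: scene (420,215), side (393,275).
- The mug, jar and spanner.

The wrist view shows only the bench. Next I'll zoom in.

```bash
cat > h.py <<'E'
import numpy as np, cv2
from scipy.spatial.transform import Rotation as R
from workcell import bot, cams
def cam(name,st=None):
    p=cams.camera_params(name); f=200/np.tan(np.radians(p['vfov'])/2)
    K=np.array([[f,0,p['cx']],[0,f,p['cy']],[0,0,1]])
    if 'rvec' in p:
        Rm=R.from_rotvec(p['rvec']).as_matrix(); t=p['tvec']
    else:
        st=st or bot.observe(); T=np.eye(4); T[:3,:3]=R.from_quat(st['eef_rot']).as_matrix(); T[:3,3]=st['position']
        T=np.linalg.inv(T@p['T_tool_cam']); Rm=T[:3,:3]; t=T[:3,3]
    return K,Rm,t
def ray(c,uv):
    K,Rm,t=c; d=Rm.T@np.linalg.inv(K)@np.array([uv[0],uv[1],1.]); return -Rm.T@t,d/np.linalg.norm(d)
def onz(c,uv,z):
    o,d=ray(c,uv); return o+d*(z-o[2])/d[2]
def tri(cs,uvs):
    A=np.zeros((3,3));b=np.zeros(3)
    for c,uv in zip(cs,uvs):
        o,d=ray(c,uv); P=np.eye(3)-np.outer(d,d); A+=P;b+=P@o
    x=np.linalg.solve(A,b); return x,[np.linalg.norm(np.cross(x-ray(c,uv)[0],ray(c,uv)[1])) for c,uv in zip(cs,uvs)]
def proj(c,X):
    K,Rm,t=c; q=K@(Rm@np.asarray(X)+t); return q[:2]/q[2]
E
python3 - <<'E'
import cv2
for n,r in [("scene",(200,110,180,125)),("scene",(380,180,80,70)),("side",(310,100,90,140)),("side",(345,240,95,75))]:
    im=cv2.imread(f"pics/{n}0.png"); x,y,w,h=r; k=min(800//w,580//h)
    cv2.imwrite(f"pics/z_{n}_{x}.png",cv2.resize(im[y:y+h,x:x+w],None,fx=k,fy=k,interpolation=cv2.INTER_CUBIC)); print(n,x,k)
E
```

```text
scene 200 4
scene 380 8
side 310 4
side 345 7
```

View pics/z_scene_200.png

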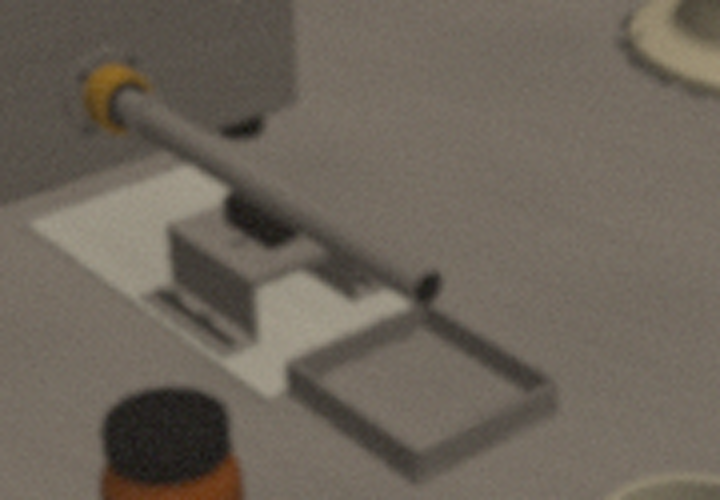

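View pics/z_scene_380.png

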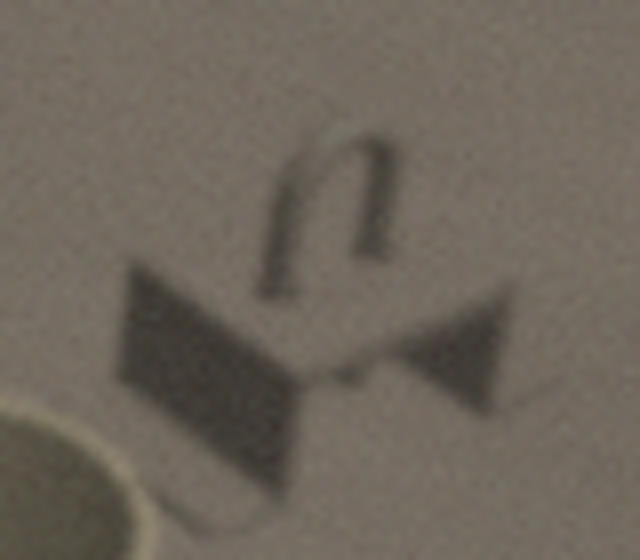

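View pics/z_side_310.png

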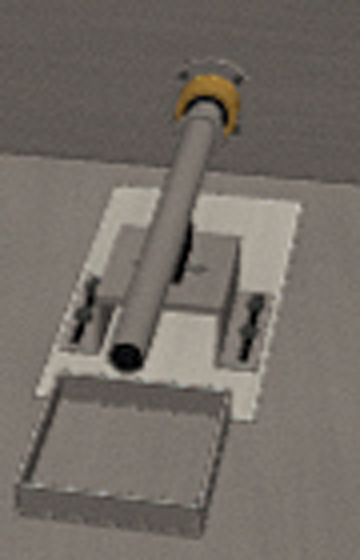

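View pics/z_side_345.png

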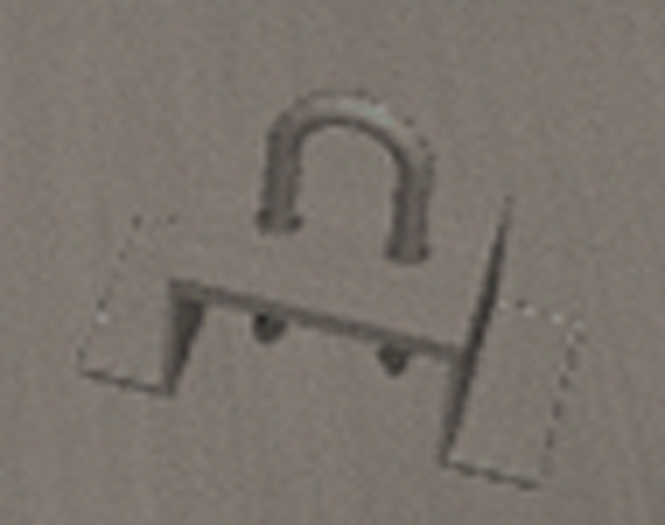

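```bash
python3 - <<'E'
from h import *
np.set_printoptions(precision=4,suppress=True)
sc,sd=cam('scene'),cam('side')
print('cams',ray(sc,(320,200))[0],ray(sd,(320,200))[0])
S=lambda u,v:(200+(u-1.5)/4,110+(v-1.5)/4)
S2=lambda u,v:(380+(u-3.5)/8,180+(v-3.5)/8)
D=lambda u,v:(310+(u-1.5)/4,100+(v-1.5)/4)
D2=lambda u,v:(345+(u-3)/7,240+(v-3)/7)
print('base?',onz(sc,(393,122),0))
print('pipe end',tri([sc,sd],[S(428,287),D(126,356)]),onz(sc,S(428,287),.075),onz(sd,D(126,356),.075))
print('socket end',tri([sc,sd],[S(125,104),D(206,112)]),onz(sc,S(125,104),.075),onz(sd,D(206,112),.075))
print('leg A', onz(sd,D2(279,222),.042), onz(sc,S2(277,295),.042))
print('leg B', onz(sd,D2(406,256),.042), onz(sc,S2(372,258),.042))
print('top',tri([sc,sd],[S2(350,135),D2(349,100)]))
# pan top corners z .022: side fl, fr, bl, br
for n,p in dict(fl=(18,487),fr=(205,513),br=(231,392),bl=(57,377)).items(): print('pan',n,onz(sd,D(*p),.022))
for n,p in dict(a=(290,378),b=(418,455),c=(555,385),d=(430,308)).items(): print('pan sc',n,onz(sc,S(*p),.022))
# bracket plate corners z=.045 side
for n,p in dict(fl=(105,303),fr=(225,315),br=(241,240),bl=(118,230)).items(): print('br',n,onz(sd,D(*p),.045))
for n,p in dict(l=(168,228),f=(255,278)).items(): print('br sc',n,onz(sc,S(*p),.045))
# spare top corners
for n,p in dict(fl=(172,283),fr=(465,355),br=(508,195)).items(): print('spare',n,onz(sd,D2(*p),.042))
print('hole r', onz(sd,D(197,268),.045), 'hole l',onz(sc,S(240,243),.045))
E
```

```text
cams [1.1777 0.6024 0.5626] [0.5684 0.9697 0.6523]
base? [0.0073 0.0079 0.    ]
pipe end (array([0.5465, 0.1012, 0.0786]), [np.float64(0.0005656850676215392), np.float64(0.0005656850676214842)]) [0.5426 0.0983 0.075 ] [0.5463 0.0948 0.075 ]
socket end (array([ 0.4909, -0.181 ,  0.0781]), [np.float64(0.0012174449040381753), np.float64(0.0012174449040381686)]) [ 0.4882 -0.1838  0.075 ] [ 0.4902 -0.19    0.075 ]
leg A [0.4726 0.3115 0.042 ] [0.4719 0.3133 0.042 ]
leg B [0.4419 0.3236 0.042 ] [0.4425 0.3244 0.042 ]
top (array([0.4594, 0.3191, 0.0871]), [np.float64(0.001799561838069775), np.float64(0.0017995618380697192)])
pan fl [0.6028 0.1392 0.022 ]
pan fr [0.5062 0.1607 0.022 ]
pan br [0.4863 0.0509 0.022 ]
pan bl [0.5836 0.0361 0.022 ]
pan sc a [0.5927 0.0446 0.022 ]
pan sc b [0.6041 0.141  0.022 ]
pan sc c [0.5102 0.1585 0.022 ]
pan sc d [0.4908 0.0587 0.022 ]
br fl [ 0.5563 -0.0062  0.045 ]
br fr [0.4881 0.0068 0.045 ]
br br [ 0.4735 -0.0781  0.045 ]
br bl [ 0.5477 -0.0905  0.045 ]
br sc l [ 0.5458 -0.0915  0.045 ]
br sc f [ 0.5559 -0.0135  0.045 ]
spare fl [0.501  0.3339 0.042 ]
spare fr [0.4317 0.358  0.042 ]
spare br [0.4133 0.3009 0.042 ]
hole r [ 0.5016 -0.0453  0.045 ] hole l [ 0.5325 -0.0469  0.045 ]
```

The two views agree to a few mm, and the sizes check out: leg spacing comes to 32 mm (33 nominal) and the pan to about 100 x 110 mm. The pipe runs at about -11° yaw. I'll move over the U-bolt on the way and look at it with the wrist camera.

```bash
cat >> h.py <<'E'
def yaw(st=None):
    st=st or bot.observe(); m=R.from_quat(st['eef_rot']).as_matrix(); return np.degrees(np.arctan2(m[1,0],m[0,0]))
def inc(P,yd):
    "increments to have TCP at P, tool straight down with jaw yaw yd deg"
    st=bot.observe(); Rc=R.from_quat(st['eef_rot']); 
    Rt=R.from_euler('z',yd,degrees=True)*R.from_euler('x',180,degrees=True)
    d=Rc.inv().apply(np.asarray(P)-st['position'])/.03; w=np.degrees((Rc.inv()*Rt).as_rotvec())/5
    return np.round(d,3),np.round(w,3)
E
python3 -c "
from h import *
print(yaw(),inc([.457,.318,.2],-20))"
```

```text
72.13569294622619 (array([-5.23 , 11.248,  1.02 ]), array([1.3000e-02, 1.4000e-02, 1.8427e+01]))
```

>>> carry_out(
  increments=[-5.23, 11.25, 1.0, 0, 0, 18.4, 0, -5.23, 11.25, 1.0, 0, 0, 18.4, 0, -5.23, 11.25, 1.0, 0, 0, 18.4, 0, -5.23, 11.25, 1.0, 0, 0, 18.4, 0, -5.23, 11.25, 1.0, 0, 0, 18.4, 0, -5.23, 11.25, 1.0, 0, 0, 18.4, 0, -5.23, 11.25, 1.0, 0, 0, 18.4, 0, -5.23, 11.25, 1.0, 0, 0, 18.4, 0, -5.23, 11.25, 1.0, 0, 0, 18.4, 0, -5.23, 11.25, 1.0, 0, 0, 18.4, 0, -5.23, 11.25, 1.0, 0, 0, 18.4, 0, -5.23, 11.25, 1.0, 0, 0, 18.4, 0, -5.23, 11.25, 1.0, 0, 0, 18.4, 0, -5.23, 11.25, 1.0, 0, 0, 18.4, 0, -5.23, 11.25, 1.0, 0, 0, 18.4, 0, -5.23, 11.25, 1.0, 0, 0, 18.4, 0, -5.23, 11.25, 1.0, 0, 0, 18.4, 0],
)

```text
clock: 1.57
position: [0.4571, 0.3183, 0.2012]
eef_rot: [0.985, -0.171, -0.0, 0.0]
ft_force: [-0.6, -0.1, 1.0]
grip_width: 0.0855
```

```bash
python3 -c "
from h import *
st=bot.observe();print(st['clock'],st['position'],yaw(st),st['joints'])
cv2.imwrite('pics/w1.png',cams.camera('wrist')[:,:,::-1])"
```

```text
1.5667 [0.45705151 0.31827685 0.20115597] -19.72913078852156 [ 5.47215839e-01 -2.87630761e-02  1.40622696e+00 -2.47814446e-05
  1.76437011e+00  8.91549352e-01]
```

View pics/w1.png

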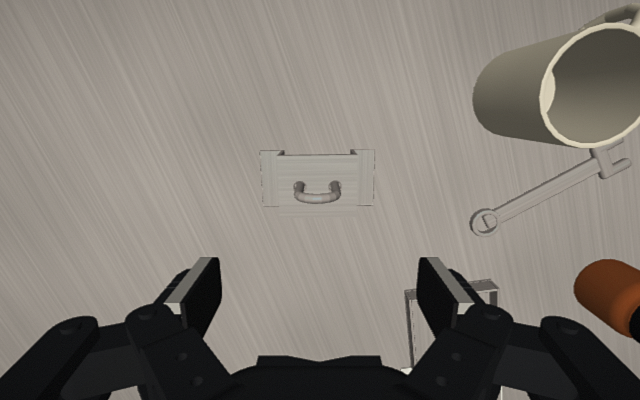

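```bash
python3 -c "
import cv2
im=cv2.imread('pics/w1.png')[135:225,250:385]
cv2.imwrite('pics/w1z.png',cv2.resize(im,None,fx=5.9,fy=5.9,interpolation=cv2.INTER_CUBIC))"
```

```text
(no output)
```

View pics/w1z.png

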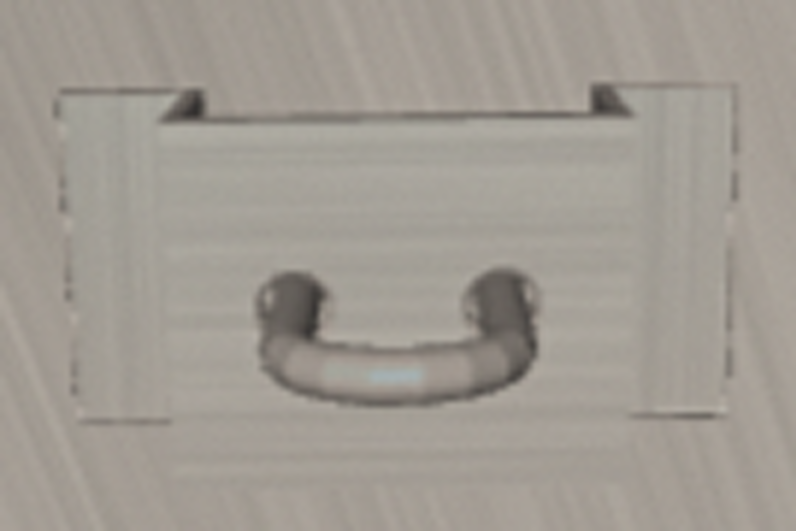

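```bash
python3 -c "
from h import *
st=bot.observe();c=cam('wrist',st)
W=lambda u,v:(250+(u-2.5)/5.9,135+(v-2.5)/5.9)
a,b=onz(c,W(297,301),.042),onz(c,W(501,297),.042)
print(a,b,(a+b)/2,np.linalg.norm(a-b),np.degrees(np.arctan2(*(b-a)[1::-1])))
for z,p,q in [(.042,(160,122),(636,117)),(.002,(80,421),(727,414)),(.002,(57,90),(738,84)),(.042,(160,415),(632,410))]:
  a,b=onz(c,W(*p),z),onz(c,W(*q),z); print(a,b,(a+b)/2,np.linalg.norm(a-b),np.degrees(np.arctan2(*(b-a)[1::-1])))
print('bend centre top z.0865',onz(c,W(400,378),.0865))
print(inc([.550,.133,.2],-11.1))
"
```

```text
[0.44049559 0.32525655 0.042     ] [0.47116853 0.31493478 0.042     ] [0.45583206 0.32009567 0.042     ] 0.03236307102328781 -18.598632302307905
[0.43058245 0.35898463 0.042     ] [0.50008045 0.33484107 0.042     ] [0.46533145 0.34691285 0.042     ] 0.07357230519506223 -19.157192235708003
[0.3897542  0.30957656 0.002     ] [0.50151001 0.27088173 0.002     ] [0.44563211 0.29022914 0.002     ] 0.11826516517541137 -19.09812591759224
[0.40901044 0.36667967 0.002     ] [0.52101983 0.32754694 0.002     ] [0.46501513 0.3471133  0.002     ] 0.1186485336770716 -19.257886128813052
[0.41302255 0.31507019 0.042     ] [0.48495686 0.29014332 0.042     ] [0.4489897  0.30260675 0.042     ] 0.07613077005195137 -19.112353290806976
bend centre top z.0865 [0.45598215 0.31931073 0.0865    ]
(array([5.004, 4.765, 0.041]), array([ 1.000e-03,  1.000e-03, -1.732e+00]))
```

The U-bolt is at (0.456, 0.3195) with a yaw of -19.1°, and the plate measures 73.6 mm (74 nominal). Next I'll look at the pipe end and the bracket holes from above.

```bash
python3 -c "
from h import *
print(inc([.535,.037,.2],-11.1))
"
```

```text
(array([5.615, 7.946, 0.041]), array([ 1.000e-03,  1.000e-03, -1.732e+00]))
```

>>> carry_out(
  increments=[5.6, 7.95, 0, 0, 0, -1.73, 0, 5.6, 7.95, 0, 0, 0, -1.73, 0, 5.6, 7.95, 0, 0, 0, -1.73, 0, 5.6, 7.95, 0, 0, 0, -1.73, 0, 5.6, 7.95, 0, 0, 0, -1.73, 0, 5.6, 7.95, 0, 0, 0, -1.73, 0, 5.6, 7.95, 0, 0, 0, -1.73, 0, 5.6, 7.95, 0, 0, 0, -1.73, 0, 5.6, 7.95, 0, 0, 0, -1.73, 0, 5.6, 7.95, 0, 0, 0, -1.73, 0, 5.6, 7.95, 0, 0, 0, -1.73, 0],
)

```text
clock: 2.53
position: [0.5339, 0.0382, 0.2014]
eef_rot: [0.995, -0.097, -0.0, -0.0]
ft_force: [0.4, 0.7, 0.2]
grip_width: 0.0852
```

```bash
python3 -c "
from h import *
st=bot.observe();print(st['clock'],st['position'],yaw(st))
im=cams.camera('wrist')[:,:,::-1];cv2.imwrite('pics/w2.png',im)
cv2.imwrite('pics/w2z.png',cv2.resize(im[60:350,230:420],None,fx=2,fy=2,interpolation=cv2.INTER_CUBIC))"
```

```text
2.5333 [0.53392571 0.03815083 0.20136301] -11.104415108567014
```

View pics/w2.png

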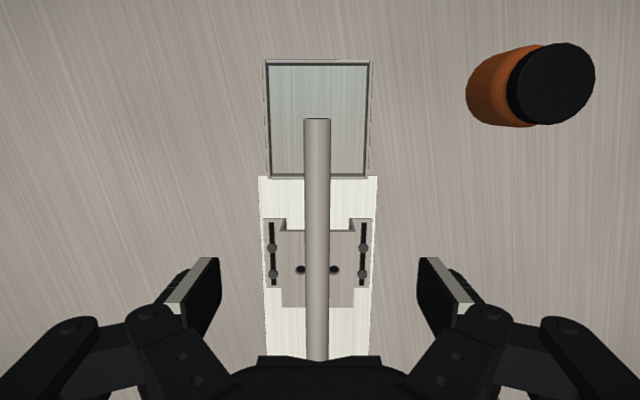

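View pics/w2z.png

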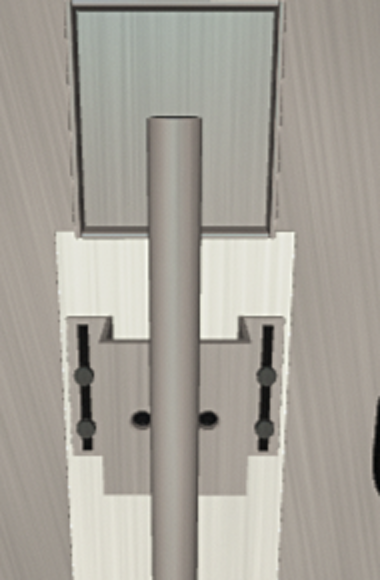

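```bash
python3 - <<'E'
from h import *
np.set_printoptions(precision=4,suppress=True)
st=bot.observe();c=cam('wrist',st)
W=lambda u,v:(230+(u-.5)/2,60+(v-.5)/2)
e=np.array([.193,.981]);e/=np.linalg.norm(e)
l,r=onz(c,W(142,419),.045),onz(c,W(208,419),.045);print('holes',l,r,(l+r)/2)
P={}
for n,p,z in [('plate ol',(102,340),.045),('plate or',(250,340),.045),('plate il',(103,495),.045),('plate ir',(247,495),.045),
 ('end l',(148,118),.075),('end r',(202,118),.075),('endtop mid',(175,117),.086),('pipe l',(150,500),.075),('pipe r',(198,500),.075),
 ('pan ol',(75,8),.022),('pan or',(279,8),.022),('pan il',(83,236),.022),('pan ir',(273,236),.022)]:
  P[n]=onz(c,W(*p),z);print(n,P[n])
print('plate c',sum(P[k] for k in P if 'plate' in k)/4)
a=(P['end l']+P['end r'])/2;b=(P['pipe l']+P['pipe r'])/2
print('axis',a,b,'dir',np.degrees(np.arctan2((a-b)[0],(a-b)[1])))
print('pan c',sum(P[k] for k in P if 'pan ' in k)/4)
E
```

```text
holes [ 0.5    -0.0405  0.045 ] [ 0.5323 -0.0469  0.045 ] [ 0.5162 -0.0437  0.045 ]
plate ol [0.4898 0.0043 0.045 ]
plate or [ 0.5598 -0.0094  0.045 ]
plate il [ 0.4712 -0.0792  0.045 ]
plate ir [ 0.5443 -0.0935  0.045 ]
end l [0.5343 0.1023 0.075 ]
end r [0.5552 0.0983 0.075 ]
endtop mid [0.5449 0.101  0.086 ]
pipe l [ 0.4998 -0.0672  0.075 ]
pipe r [ 0.5218 -0.0715  0.075 ]
pan ol [0.5091 0.1546 0.022 ]
pan or [0.5995 0.1369 0.022 ]
pan il [0.4883 0.0517 0.022 ]
pan ir [0.5808 0.0336 0.022 ]
plate c [ 0.5163 -0.0444  0.045 ]
axis [0.5447 0.1003 0.075 ] [ 0.5108 -0.0693  0.075 ] dir 11.311297172809581
pan c [0.5444 0.0942 0.022 ]
```

The wrist view shows both holes, left (300.5, 269.5) and right (334, 269.5), and their midpoint is about (0.516, -0.044). The pipe end is at about (0.545, 0.100). The plate measures about 74 x 85 mm and the plate centre agrees with the hole midpoint to within 1 mm. Next I'll close the fingers and stand off the pipe end.

```bash
python3 -c "
from h import *
print(inc([.5523,.1386,.2],-11.2),inc([.5523,.1386,.056],-11.2))
"
```

```text
(array([-0.039, -3.397,  0.047]), array([-0.005,  0.001,  0.025])) (array([-0.039, -3.394,  4.847]), array([-0.005,  0.001,  0.025]))
```

>>> carry_out(
  increments=[-0.04, -3.4, 0, 0, 0, 0.02, 1, -0.04, -3.4, 0, 0, 0, 0.02, 1, -0.04, -3.4, 0, 0, 0, 0.02, 1, -0.04, -3.4, 1.2, 0, 0, 0.02, 1, -0.04, -3.4, 2.4, 0, 0, 0.02, 1, -0.04, -3.4, 3.6, 0, 0, 0.02, 1, -0.04, -3.4, 4.4, 0, 0, 0.02, 1, -0.04, -3.4, 4.85, 0, 0, 0.02, 1, -0.04, -3.4, 4.85, 0, 0, 0.02, 1, -0.04, -3.4, 4.85, 0, 0, 0.02, 1],
)

```text
clock: 3.42
position: [0.5526, 0.138, 0.0563]
eef_rot: [0.995, -0.098, -0.0, -0.0]
ft_force: [0.1, -0.2, 0.4]
grip_width: 0.0003
```

```bash
python3 -c "
from h import *
st=bot.observe();print(st['clock'],st['position'],yaw(st),st['grip_width'],st['ft_force'])
im=cams.camera('wrist')[:,:,::-1];cv2.imwrite('pics/w3.png',im)
im=cams.camera('side')[:,:,::-1];cv2.imwrite('pics/s3.png',cv2.resize(im[60:260,250:450],None,fx=3,fy=3))"
```

```text
3.4167 [0.55263276 0.13798495 0.05632437] -11.23110909801896 0.00030935208592045986 [ 0.13306043 -0.17488093  0.42320237]
```

View pics/w3.png

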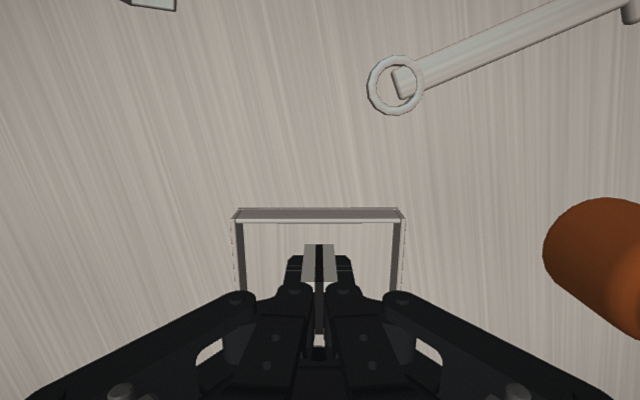

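View pics/s3.png

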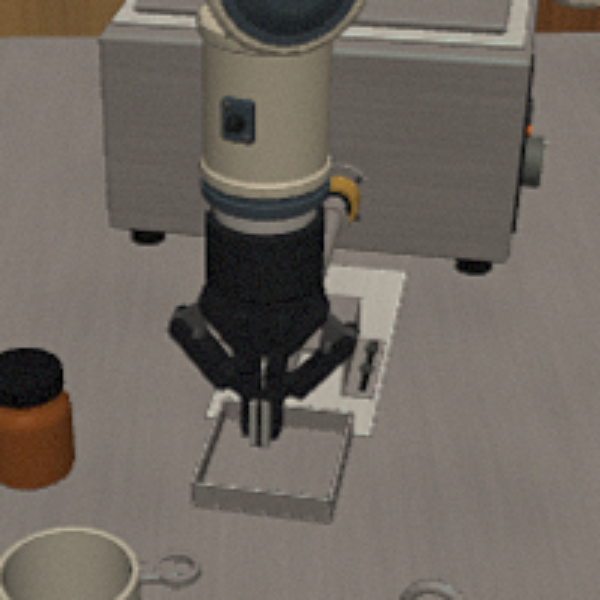

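The fingers are closed at the pan, in line with the pipe. I'll approach and push slowly along tool +y.

>>> carry_out(
  increments=[0, 0.15, 0, 0, 0, 0, 1, 0, 0.3, 0, 0, 0, 0, 1, 0, 0.45, 0, 0, 0, 0, 1, 0, 0.6, 0, 0, 0, 0, 1, 0, 0.7, 0, 0, 0, 0, 1, 0, 0.75, 0, 0, 0, 0, 1, 0, 0.8, 0, 0, 0, 0, 1, 0, 0.85, 0, 0, 0, 0, 1, 0, 0.9, 0, 0, 0, 0, 1, 0, 0.95, 0, 0, 0, 0, 1, 0, 1.0, 0, 0, 0, 0, 1, 0, 1.05, 0, 0, 0, 0, 1, 0, 1.1, 0, 0, 0, 0, 1, 0, 1.15, 0, 0, 0, 0, 1, 0, 1.2, 0, 0, 0, 0, 1],
)

```text
clock: 4.77
position: [0.546, 0.1035, 0.0558]
eef_rot: [0.995, -0.098, 0.0, -0.002]
ft_force: [2.0, 5.6, -1.4]
grip_width: -0.0002
```

>>> carry_out(
  increments=[0, 0.05, 0, 0, 0, 0, 1, 0, 0.1, 0, 0, 0, 0, 1, 0, 0.15, 0, 0, 0, 0, 1, 0, 0.2, 0, 0, 0, 0, 1],
)

```text
clock: 5.1
position: [0.5449, 0.0976, 0.0558]
eef_rot: [0.995, -0.098, 0.0, -0.002]
ft_force: [2.2, 6.2, -0.9]
grip_width: -0.0001
```

>>> carry_out(
  increments=[0, 0.04, 0, 0, 0, 0, 1, 0, 0.08, 0, 0, 0, 0, 1, 0, 0.12, 0, 0, 0, 0, 1],
)

```text
clock: 5.35
position: [0.5442, 0.094, 0.0558]
eef_rot: [0.995, -0.098, 0.0, -0.002]
ft_force: [1.9, 6.5, -1.2]
grip_width: 0.0002
```

>>> carry_out(
  increments=[0, 0.04, 0, 0, 0, 0, 1, 0, 0.08, 0, 0, 0, 0, 1],
)

```text
clock: 5.52
position: [0.5437, 0.0917, 0.0558]
eef_rot: [0.995, -0.098, 0.0, -0.002]
ft_force: [1.9, 5.7, -1.2]
grip_width: 0.0001
```

>>> carry_out(
  increments=[0, 0.04, 0, 0, 0, 0, 1, 0, 0.08, 0, 0, 0, 0, 1],
)

```text
clock: 5.68
position: [0.5434, 0.09, 0.0558]
eef_rot: [0.995, -0.098, 0.001, -0.002]
ft_force: [4.1, 11.6, -2.7]
grip_width: -0.0
```

>>> carry_out(
  increments=[0, 0.04, 0, 0, 0, 0, 1, 0, 0.08, 0, 0, 0, 0, 1],
)

```text
clock: 5.85
position: [0.5434, 0.09, 0.0559]
eef_rot: [0.995, -0.097, 0.001, -0.005]
ft_force: [6.3, 21.1, -2.7]
grip_width: 0.0002
```

>>> carry_out(
  increments=[0, 0.03, 0, 0, 0, 0, 1, 0, 0.06, 0, 0, 0, 0, 1],
)

```text
clock: 6.02
position: [0.5433, 0.09, 0.056]
eef_rot: [0.995, -0.097, 0.001, -0.006]
ft_force: [8.1, 25.5, -6.2]
grip_width: -0.0001
```

Hard stop: the position holds at y = 0.0900 while the force climbs from 6 to 26 N, so the pipe is home. I'll back off and check it with the side view.

>>> carry_out(
  increments=[0, -0.1, 0, 0, 0, 0, 1, 0, -0.3, 0, 0, 0, 0, 1, 0, -0.8, 0, 0, 0, 0, 1, 0, -1.4, -0.5, 0, 0, 0, 0.6, 0, -2.4, -1.5, 0, 0, 0, 0.5, 0, -3.4, -3, 0, 0, 0, 0.4, 0, -4.4, -4.2, 0, 0, 0, 0.3, 0, -5.0, -4.5, 0, 0, 0, 0.2, 0, -5.0, -4.5, 0, 0, 0, 0.2],
)

```text
clock: 6.77
position: [0.5734, 0.2355, 0.1977]
eef_rot: [0.995, -0.097, 0.004, -0.003]
ft_force: [0.4, 1.5, 0.4]
grip_width: 0.0685
```

```bash
python3 -c "
from h import *
st=bot.observe();print(st['clock'],st['position'],yaw(st),st['grip_width'],st['ft_force'])
sd=cam('side');print('mug base',onz(sd,(275,290),0), 'rim',onz(sd,(272,252),.105))
im=cams.camera('scene')[:,:,::-1];cv2.imwrite('pics/c4.png',cv2.resize(im[110:230,200:340],None,fx=5,fy=5,interpolation=cv2.INTER_CUBIC))
im=cams.camera('side')[:,:,::-1];cv2.imwrite('pics/s4.png',cv2.resize(im[60:260,250:450],None,fx=3,fy=3,interpolation=cv2.INTER_CUBIC))
print(inc([.456,.3195,.15],-19.1),inc([.456,.3195,.047],-19.1))
"
```

```text
6.7667 [0.57338196 0.23553962 0.19765169] -11.101918953780602 0.06847668145913892 [0.41715868 1.46100997 0.42269754]
mug base [0.66987526 0.31819702 0.        ] rim [0.66688853 0.33414306 0.105     ]
(array([-4.362, -2.128,  1.382]), array([-0.003, -0.021,  1.576])) (array([-4.368, -2.127,  4.815]), array([-0.003, -0.021,  1.576]))
```

View pics/c4.png

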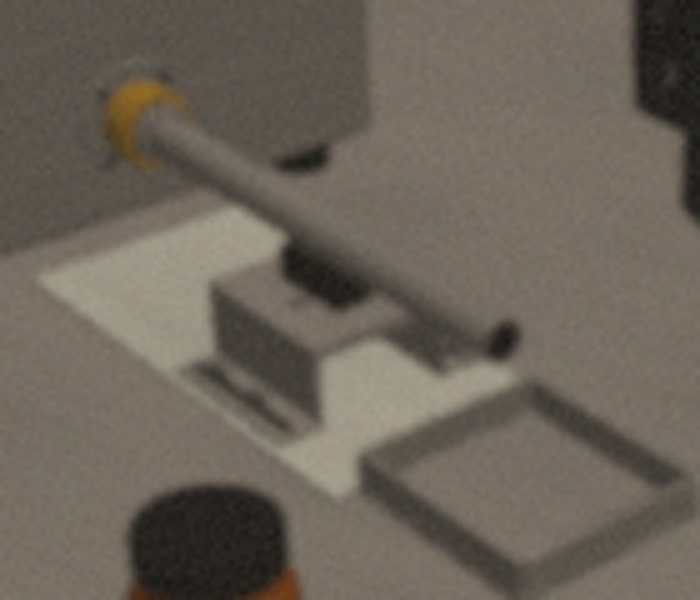

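View pics/s4.png

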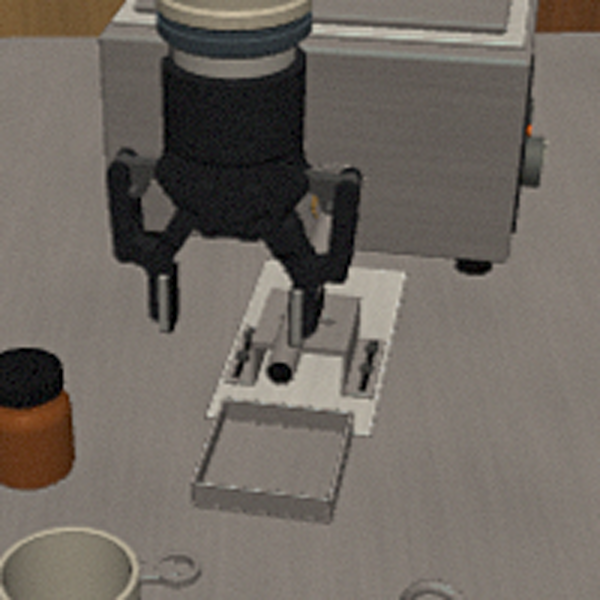

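The bead now sits against the socket in the scene view, and the dark gap seen earlier is gone. Next is the U-bolt.

>>> carry_out(
  increments=[-1.4, -0.7, 0, 0, 0, 0.5, 0.2, -2.7, -1.3, 0, 0, 0, 1.0, 0.2, -4.0, -1.9, 0.3, 0, 0, 1.5, 0.2, -4.37, -2.13, 1.0, 0, -0.02, 1.58, 0.2, -4.37, -2.13, 1.7, 0, -0.02, 1.58, 0.2, -4.37, -2.13, 2.3, 0, -0.02, 1.58, 0.2, -4.37, -2.13, 2.4, 0, -0.02, 1.58, 0.2, -4.37, -2.13, 2.4, 0, -0.02, 1.58, 0.2, -4.37, -2.13, 2.4, 0, -0.02, 1.58, 0.2],
)

```text
clock: 7.62
position: [0.4557, 0.3181, 0.1186]
eef_rot: [0.986, -0.168, -0.001, 0.0]
ft_force: [0.9, -0.7, 0.5]
grip_width: 0.0682
```

```bash
python3 -c "
from h import *
st=bot.observe();print(st['clock'],st['position'],yaw(st),st['grip_width'],st['ft_force'])
im=cams.camera('wrist')[:,:,::-1];cv2.imwrite('pics/w5.png',im)
print(inc([.456,.3195,.047],-19.1))
"
```

```text
7.6167 [0.45565152 0.31805129 0.11859999] -19.28912940254231 0.06821571980241795 [ 0.92055657 -0.66266288  0.50208849]
(array([-0.014, -0.032,  2.42 ]), array([-0.004,  0.012, -0.038]))
```

View pics/w5.png

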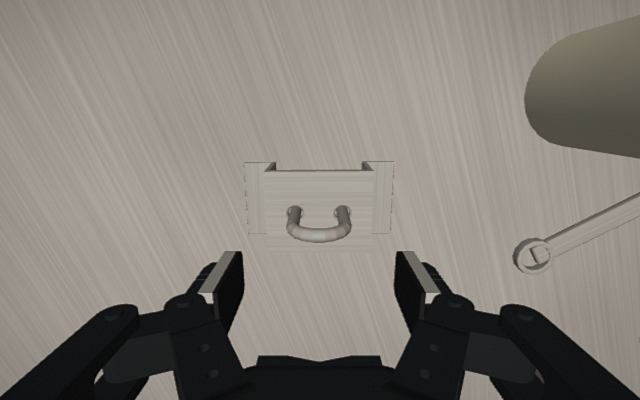

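```bash
python3 -c "
from h import *
im=cv2.imread('pics/w5.png')[150:260,235:405]
cv2.imwrite('pics/w5z.png',cv2.resize(im,None,fx=4.7,fy=4.7,interpolation=cv2.INTER_CUBIC))
c=cam('wrist');a,b=onz(c,(294.5,213),.042),onz(c,(344,213),.042);print(a,b,(a+b)/2)
print(onz(c,(319.5,235),.0865),onz(c,(319,238),.0845))
"
```

```text
[0.44003861 0.32457184 0.042     ] [0.47272993 0.31315362 0.042     ] [0.45638427 0.31886273 0.042     ]
[0.45696938 0.31996587 0.0865    ] [0.45582153 0.31755758 0.0845    ]
```

View pics/w5z.png

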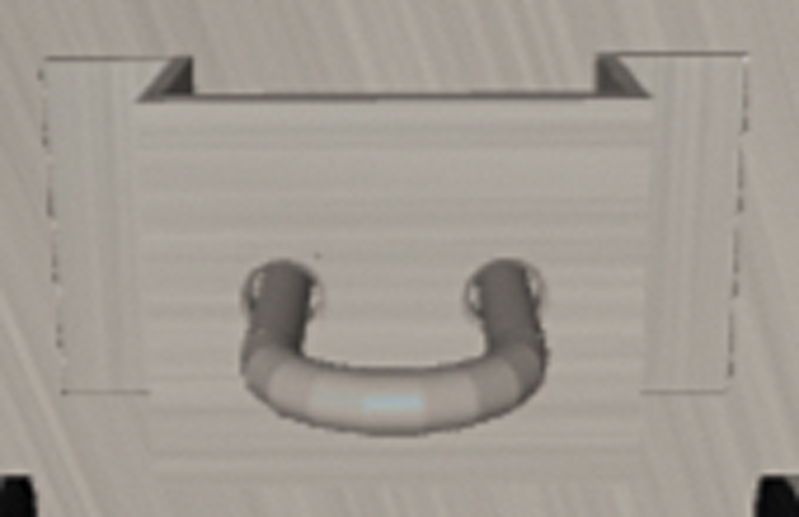

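>>> carry_out(
  increments=[0, -0.03, 0.6, 0, 0, 0, 0.2, 0, -0.03, 1.2, 0, 0, 0, 0.2, 0, -0.03, 1.7, 0, 0, 0, 0.2, 0, -0.03, 2.1, 0, 0, 0, 0.2, 0, -0.03, 2.35, 0, 0, 0, 0.2, 0, -0.03, 2.43, 0, 0, 0, 0.2, 0, -0.03, 2.43, 0, 0, 0, 0.2],
)

```text
clock: 8.25
position: [0.4558, 0.3198, 0.0459]
eef_rot: [0.986, -0.167, -0.001, -0.0]
ft_force: [0.2, 0.6, 0.2]
grip_width: 0.0679
```

```bash
python3 -c "
from h import *
st=bot.observe();print(st['clock'],st['position'],yaw(st),st['grip_width'],st['ft_force'])
im=cams.camera('wrist')[:,:,::-1];cv2.imwrite('pics/w6.png',im)
im=cams.camera('side')[:,:,::-1];cv2.imwrite('pics/s6.png',cv2.resize(im[180:330,320:470],None,fx=4,fy=4,interpolation=cv2.INTER_CUBIC))
"
```

```text
8.25 [0.45579719 0.3198026  0.04592323] -19.228826430368755 0.06786786122352857 [0.23943633 0.63833414 0.21040816]
```

View pics/w6.png

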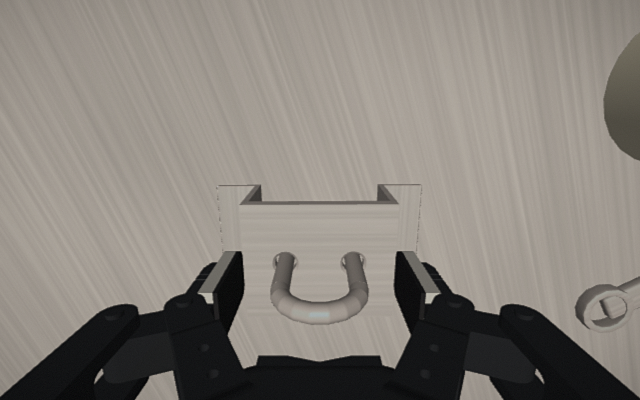

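View pics/s6.png

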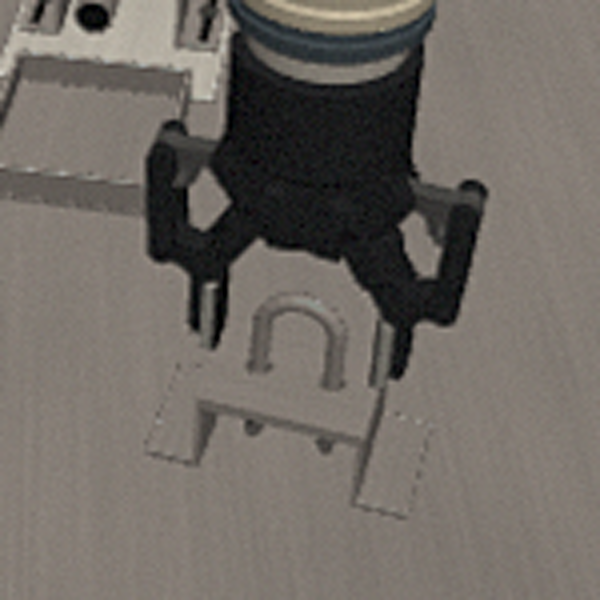

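The fingers straddle the bend symmetrically and clear the spare plate. Closing now.

>>> carry_out(
  increments=[0, 0, 0, 0, 0, 0, 0.4, 0, 0, 0, 0, 0, 0, 0.5, 0, 0, 0, 0, 0, 0, 0.6, 0, 0, 0, 0, 0, 0, 0.7, 0, 0, 0, 0, 0, 0, 0.8, 0, 0, 0, 0, 0, 0, 1, 0, 0, 0, 0, 0, 0, 1],
  squeeze=70,
)

```text
clock: 8.93
position: [0.4564, 0.3204, 0.0473]
eef_rot: [0.986, -0.167, 0.0, -0.001]
ft_force: [-0.1, 0.2, 6.6]
grip_width: 0.0382
```

```bash
python3 -c "
from h import *
st=bot.observe();print(st['clock'],st['position'],yaw(st),st['grip_width'],st['ft_force'])
im=cams.camera('wrist')[:,:,::-1];cv2.imwrite('pics/w7.png',im)
im=cams.camera('side')[:,:,::-1];cv2.imwrite('pics/s7.png',cv2.resize(im[220:320,340:450],None,fx=5.8,fy=5.8,interpolation=cv2.INTER_CUBIC))
"
```

```text
8.9333 [0.45636137 0.3203661  0.04729148] -19.211165523175048 0.03816217112310139 [-0.09478371  0.1872338   6.63471035]
```

View pics/w7.png

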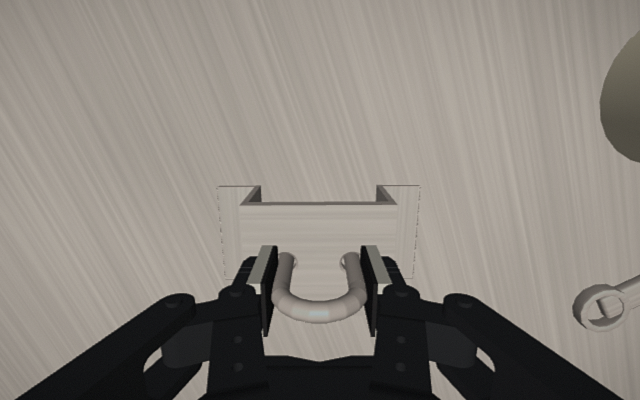

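View pics/s7.png

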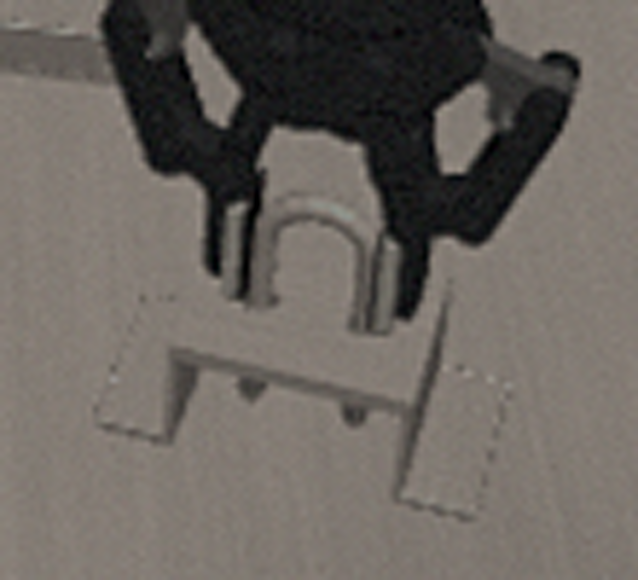

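The pads hold both straight legs. The 6.6 N upward force fits the pads swinging forward onto the bolt as they closed. I'll lift it straight up.

>>> carry_out(
  increments=[0, 0, -0.1, 0, 0, 0, 1, 0, 0, -0.3, 0, 0, 0, 1, 0, 0, -0.6, 0, 0, 0, 1, 0, 0, -1.0, 0, 0, 0, 1, 0, 0, -1.5, 0, 0, 0, 1, 0, 0, -2.1, 0, 0, 0, 1, 0, 0, -2.7, 0, 0, 0, 1, 0, 0, -3.3, 0, 0, 0, 1, 0, 0, -3.8, 0, 0, 0, 1, 0, 0, -4.1, 0, 0, 0, 1, 0, 0, -4.1, 0, 0, 0, 1, 0, 0, -4.1, 0, 0, 0, 1],
)

```text
clock: 10.03
position: [0.456, 0.32, 0.1694]
eef_rot: [0.986, -0.167, -0.001, -0.0]
ft_force: [0.7, 0.2, -1.0]
grip_width: 0.0386
```

```bash
python3 -c "
from h import *
st=bot.observe();print(st['clock'],st['position'],yaw(st),st['grip_width'],st['ft_force'])
im=cams.camera('wrist')[:,:,::-1];cv2.imwrite('pics/w8.png',im)
im=cams.camera('side')[:,:,::-1];cv2.imwrite('pics/s8.png',cv2.resize(im[150:300,320:470],None,fx=4,fy=4,interpolation=cv2.INTER_CUBIC))
im=cams.camera('scene')[:,:,::-1];cv2.imwrite('pics/c8.png',cv2.resize(im[100:250,360:480],None,fx=4,fy=4,interpolation=cv2.INTER_CUBIC))
"
```

```text
10.0333 [0.45599199 0.31995805 0.16940379] -19.21286841403672 0.038563881917551765 [ 0.66645947  0.20849627 -0.95956379]
```

View pics/w8.png

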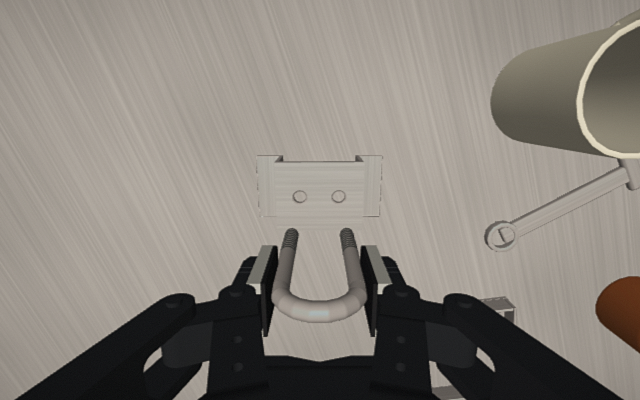

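View pics/s8.png

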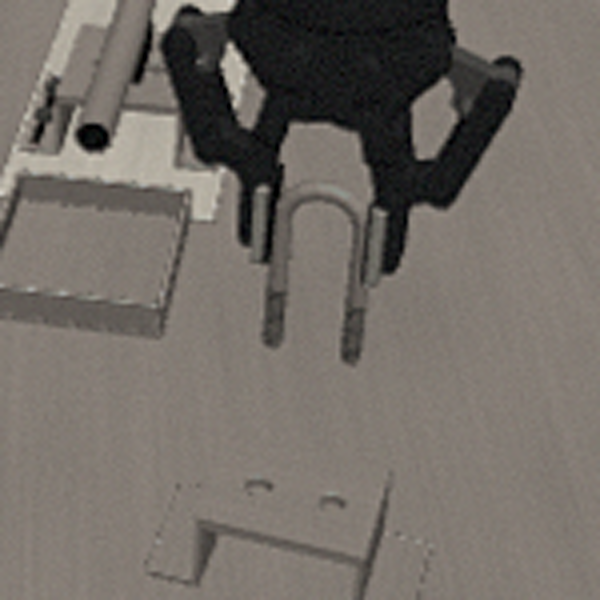

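View pics/c8.png

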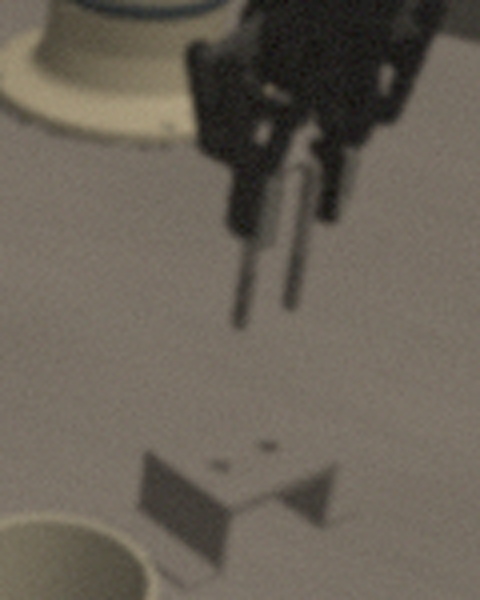

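```bash
python3 - <<'E'
from h import *
np.set_printoptions(precision=4,suppress=True)
st=bot.observe();sc,sd=cam('scene'),cam('side');w=cam('wrist',st)
Rt=R.from_quat(st['eef_rot']);p=st['position']
L=tri([sc,sd],[(360+238/4,100+325/4),(360-.4*0+0+320-360+272/4,150+345/4)])
Rr=tri([sc,sd],[(360+291/4,100+307/4),(320+351/4,150+361/4)])
print(L,Rr)
print('tool',Rt.inv().apply(L[0]-p),Rt.inv().apply(Rr[0]-p))
# swapped
L=tri([sc,sd],[(360+291/4,100+307/4),(320+272/4,150+345/4)]);Rr=tri([sc,sd],[(360+238/4,100+325/4),(320+351/4,150+361/4)])
print('swap',L,Rr,'tool',Rt.inv().apply(L[0]-p),Rt.inv().apply(Rr[0]-p))
o=p; zz=p[2]-.047
for uv in [(291,231),(347.5,231)]: print('wrist tool',Rt.inv().apply(onz(w,uv,zz)-p))
# top of bend
for uv in [(318.5,314)]: print('bend top',Rt.inv().apply(onz(w,uv,p[2]+.038)-p))
im=cv2.imread('pics/w8.png')[220:335,245:395]
cv2.imwrite('pics/w8z.png',cv2.resize(im,None,fx=5,fy=5,interpolation=cv2.INTER_CUBIC))
E
```

```text
(array([0.4717, 0.3124, 0.1225]), [np.float64(1.706661899401493e-05), np.float64(1.7066618994009416e-05)]) (array([0.4403, 0.3241, 0.1229]), [np.float64(0.0006133938723639293), np.float64(0.000613393872363691)])
tool [0.0179 0.0012 0.0447] [-0.0156  0.0005  0.0445]
swap (array([0.4754, 0.3377, 0.1431]), [np.float64(0.0001500871803255959), np.float64(0.00015008718032558606)]) (array([0.4349, 0.2969, 0.1004]), [np.float64(0.0008214629500112407), np.float64(0.0008214629500111478)]) tool [ 0.013  -0.0238  0.0241] [-0.0116  0.0279  0.067 ]
wrist tool [-0.0171  0.0012  0.0471]
wrist tool [0.0175 0.0012 0.0469]
bend top [-0.0001  0.0009 -0.038 ]
```

View pics/w8z.png

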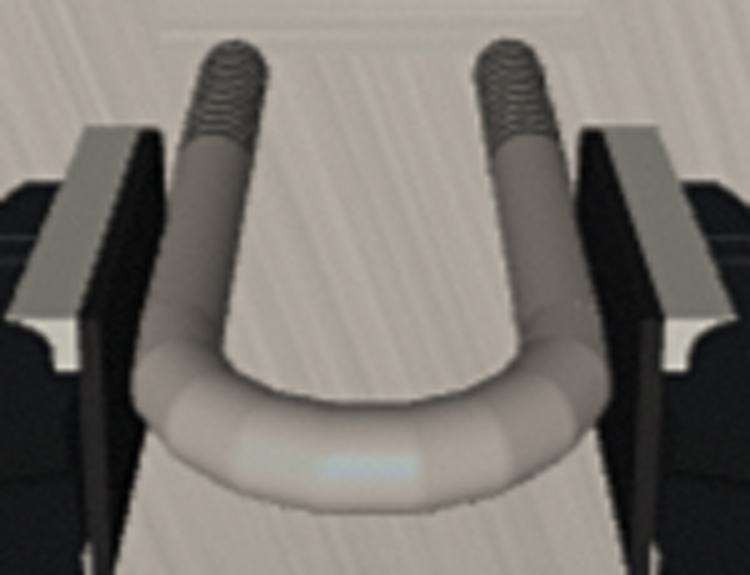

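The U-bolt is held upright and centred, with the tips at tool x ±17, y +1 mm, z +46 mm. I'll carry it over the bracket at the same height.

```bash
python3 -c "
from h import *
print(inc([.5164,-.043,.168],-11.2))
"
```

```text
(array([ 5.899, 10.741, -0.02 ]), array([ 0.022,  0.04 , -1.603]))
```

>>> carry_out(
  increments=[0.6, 1.1, 0, 0.02, 0.04, -1.6, 1, 1.2, 2.2, 0, 0.02, 0.04, -1.6, 1, 1.8, 3.3, 0, 0.02, 0.04, -1.6, 1, 2.4, 4.4, 0, 0.02, 0.04, -1.6, 1, 3.0, 5.5, 0, 0.02, 0.04, -1.6, 1, 3.6, 6.6, 0, 0.02, 0.04, -1.6, 1, 4.2, 7.7, 0, 0.02, 0.04, -1.6, 1, 4.8, 8.8, 0, 0.02, 0.04, -1.6, 1, 5.4, 9.8, 0, 0.02, 0.04, -1.6, 1, 5.8, 10.5, 0, 0.02, 0.04, -1.6, 1, 5.9, 10.74, 0, 0.02, 0.04, -1.6, 1, 5.9, 10.74, 0, 0.02, 0.04, -1.6, 1, 5.9, 10.74, 0, 0.02, 0.04, -1.6, 1, 5.9, 10.74, 0, 0.02, 0.04, -1.6, 1],
)

```text
clock: 11.35
position: [0.5167, -0.0413, 0.1682]
eef_rot: [0.995, -0.097, 0.001, -0.001]
ft_force: [0.7, 0.7, -0.8]
grip_width: 0.0381
```

```bash
python3 -c "
from h import *
st=bot.observe();print(st['clock'],st['position'],yaw(st),st['grip_width'],st['ft_force'])
im=cams.camera('wrist')[:,:,::-1];cv2.imwrite('pics/w9.png',im)
cv2.imwrite('pics/w9z.png',cv2.resize(im[100:330,220:420],None,fx=2.5,fy=2.5,interpolation=cv2.INTER_CUBIC))
im=cams.camera('side')[:,:,::-1];cv2.imwrite('pics/s9.png',cv2.resize(im[60:210,290:440],None,fx=4,fy=4,interpolation=cv2.INTER_CUBIC))
"
```

```text
11.35 [ 0.51670344 -0.04132793  0.16818735] -11.14538209582318 0.03809886682116413 [ 0.70360703  0.67600113 -0.80221689]
```

View pics/w9z.png

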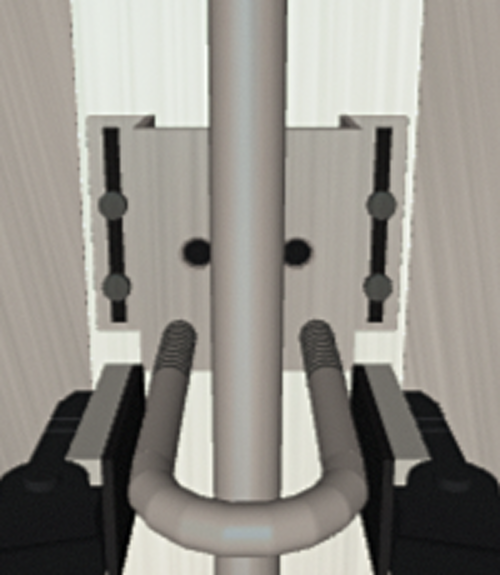

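View pics/s9.png

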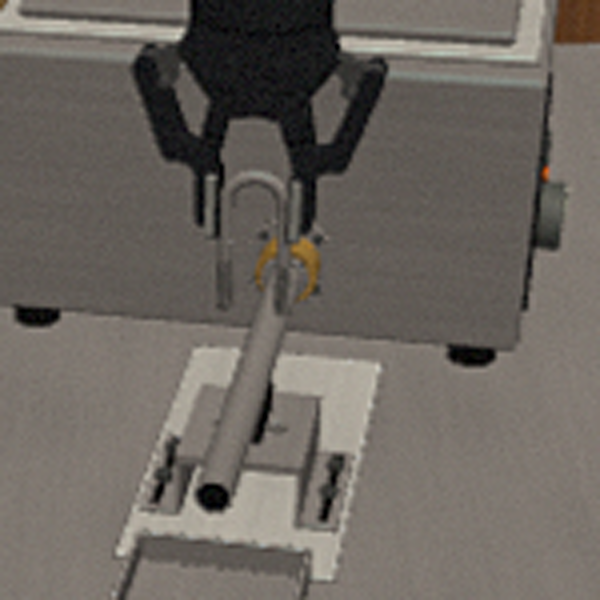

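```bash
python3 - <<'E'
from h import *
np.set_printoptions(precision=4,suppress=True)
st=bot.observe();w=cam('wrist',st);Rt=R.from_quat(st['eef_rot']);p=st['position']
W=lambda u,v:(220+(u-.75)/2.5,100+(v-.75)/2.5)
h=[onz(w,W(u,252),.045) for u in (198,297)]; print(h,sum(h)/2)
print('tool',[Rt.inv().apply(x-p) for x in h])
pl=[onz(w,W(*q),.045) for q in [(133,128),(359,128),(142,369),(354,369)]];print('plate c',sum(pl)/4,'tool',Rt.inv().apply(sum(pl)/4-p),np.linalg.norm(pl[0]-pl[1]),np.linalg.norm(pl[0]-pl[2]))
for v in (20,250,450):
  a=[onz(w,W(*q),.075) for q in {20:((209,20),(289,20)),250:((211,250),(285,250)),450:((213,450),(281,450))}[v]]; print('pipe tool',Rt.inv().apply(sum(a)/2-p),np.linalg.norm(a[0]-a[1]))
for q in [(180,327),(316,327)]: print('tip',Rt.inv().apply(onz(w,W(*q),p[2]-.047)-p))
print(inc([.5164,-.043,.168],-11.2))
E
```

```text
[array([ 0.5001, -0.0411,  0.045 ]), array([ 0.5326, -0.0475,  0.045 ])] [ 0.5163 -0.0443  0.045 ]
tool [array([-0.0167,  0.0034,  0.1235]), array([0.0164, 0.0034, 0.1235])]
plate c [ 0.5161 -0.0448  0.045 ] tool [-0.0003  0.0039  0.1235] 0.07246859178923924 0.08363930738784778
pipe tool [ 0.0004 -0.0713  0.0937] 0.021976206301379926
pipe tool [ 0.0001 -0.0057  0.0935] 0.02194617095913882
pipe tool [-0.0002  0.0604  0.0934] 0.021666516282315175
tip [-0.0165  0.0009  0.047 ]
tip [0.0168 0.0009 0.047 ]
(array([-0.003,  0.061,  0.017]), array([-0.023, -0.019,  0.02 ]))
```

The holes are at tool y +3.5 mm and the tips at +0.9 mm, so I'll shift +2.6 mm and lower until the tips are about 8 mm above the plate.

>>> carry_out(
  increments=[-0.01, 0.087, 0.1, 0, 0, 0, 1, -0.01, 0.087, 0.3, 0, 0, 0, 1, -0.01, 0.087, 0.5, 0, 0, 0, 1, -0.01, 0.087, 0.7, 0, 0, 0, 1, -0.01, 0.087, 0.9, 0, 0, 0, 1, -0.01, 0.087, 1.0, 0, 0, 0, 1, -0.01, 0.087, 1.0, 0, 0, 0, 1],
)

```text
clock: 12.03
position: [0.5157, -0.045, 0.1372]
eef_rot: [0.995, -0.098, -0.0, -0.001]
ft_force: [-0.9, -0.3, -1.2]
grip_width: 0.0381
```

```bash
python3 -c "
from h import *
st=bot.observe();print(st['clock'],st['position'],yaw(st),st['grip_width'],st['ft_force'])
im=cams.camera('wrist')[:,:,::-1];cv2.imwrite('pics/w10.png',im)
cv2.imwrite('pics/w10z.png',cv2.resize(im[130:330,220:420],None,fx=2.9,fy=2.9,interpolation=cv2.INTER_CUBIC))
"
```

```text
12.0333 [ 0.51567095 -0.04501262  0.13715844] -11.212850855484984 0.038114492878212135 [-0.88933955 -0.30775154 -1.24119215]
```

View pics/w10z.png

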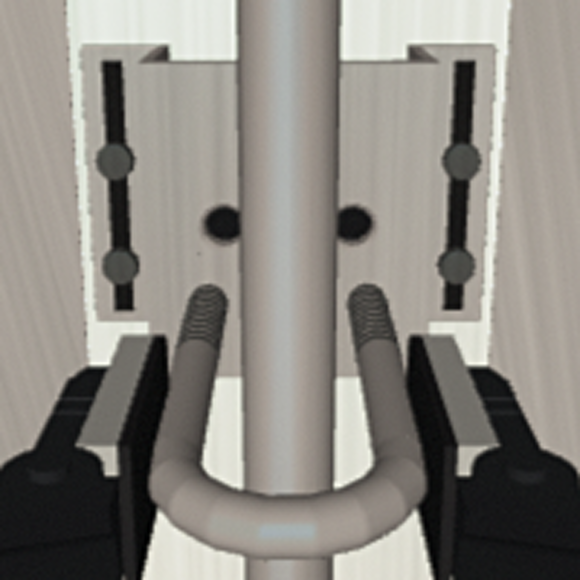

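```bash
python3 - <<'E'
from h import *
np.set_printoptions(precision=4,suppress=True)
st=bot.observe();w=cam('wrist',st);Rt=R.from_quat(st['eef_rot']);p=st['position']
W=lambda u,v:(220+(u-.9)/2.9,130+(v-.9)/2.9)
print('tool',[Rt.inv().apply(onz(w,W(u,223),.045)-p) for u in (223,354)])
for q in [(208,291),(370,291)]: print('tip',Rt.inv().apply(onz(w,W(*q),p[2]-.047)-p))
a=[onz(w,W(*q),.075) for q in ((240,223),(337,223))]; print('pipe tool',Rt.inv().apply(sum(a)/2-p),np.linalg.norm(a[0]-a[1]))
pl=[onz(w,W(*q),.045) for q in [(141,61),(436,61),(149,375),(428,375)]];print('plate c',Rt.inv().apply(sum(pl)/4-p))
E
```

```text
tool [array([-0.0165, -0.0005,  0.0929]), array([ 0.0171, -0.0005,  0.0929])]
tip [-0.0167  0.0006  0.047 ]
tip [0.0175 0.0006 0.047 ]
pipe tool [ 0.0003 -0.0096  0.0629] 0.021715159543327475
plate c [0.0003 0.0001 0.0929]
```

The tips are within about 1 mm of the holes. A small correction, then I'll lower over the pipe to just above the plate.

>>> carry_out(
  increments=[0, -0.027, 0.15, 0, 0, 0, 1, 0, -0.027, 0.3, 0, 0, 0, 1, 0, -0.027, 0.45, 0, 0, 0, 1, 0, -0.027, 0.6, 0, 0, 0, 1, 0, -0.027, 0.75, 0, 0, 0, 1, 0, -0.027, 0.9, 0, 0, 0, 1, 0, -0.027, 1.05, 0, 0, 0, 1, 0, -0.027, 1.15, 0, 0, 0, 1, 0, -0.027, 1.2, 0, 0, 0, 1, 0, -0.027, 1.25, 0, 0, 0, 1, 0, -0.027, 1.25, 0, 0, 0, 1],
)

```text
clock: 13.0
position: [0.5164, -0.0443, 0.1009]
eef_rot: [0.995, -0.098, 0.001, -0.001]
ft_force: [-0.2, 0.1, -0.5]
grip_width: 0.0382
```

```bash
python3 -c "
from h import *
st=bot.observe();print(st['clock'],st['position'],yaw(st),st['grip_width'],st['ft_force'],st['ft_torque'])
im=cams.camera('wrist')[:,:,::-1];cv2.imwrite('pics/w11.png',im)
cv2.imwrite('pics/w11z.png',cv2.resize(im[180:330,230:410],None,fx=4,fy=4,interpolation=cv2.INTER_CUBIC))
"
```

```text
13.0 [ 0.51641201 -0.04427716  0.1008643 ] -11.216507427607953 0.03824174702638307 [-0.16821466  0.0716985  -0.45850122] [-0.0037404   0.00469421 -0.02964229]
```

View pics/w11z.png

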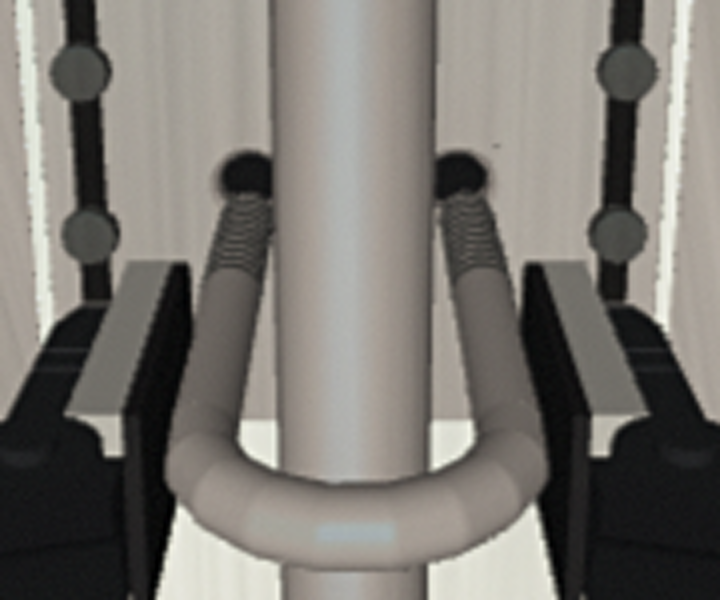

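The tips are right over both holes, with no contact force. I'll feel downward slowly.

>>> carry_out(
  increments=[0, 0, 0.05, 0, 0, 0, 1, 0, 0, 0.1, 0, 0, 0, 1, 0, 0, 0.14, 0, 0, 0, 1, 0, 0, 0.18, 0, 0, 0, 1, 0, 0, 0.22, 0, 0, 0, 1, 0, 0, 0.26, 0, 0, 0, 1],
)

```text
clock: 13.55
position: [0.5165, -0.0443, 0.0932]
eef_rot: [0.995, -0.098, 0.001, -0.001]
ft_force: [0.6, 0.5, -0.6]
grip_width: 0.0388
```

>>> carry_out(
  increments=[0, 0, 0.03, 0, 0, 0, 1, 0, 0, 0.06, 0, 0, 0, 1, 0, 0, 0.09, 0, 0, 0, 1],
)

```text
clock: 13.8
position: [0.5165, -0.0442, 0.0905]
eef_rot: [0.995, -0.098, 0.001, -0.001]
ft_force: [0.2, -0.1, -0.8]
grip_width: 0.0383
```

>>> carry_out(
  increments=[0, 0, 0.03, 0, 0, 0, 1, 0, 0, 0.06, 0, 0, 0, 1, 0, 0, 0.09, 0, 0, 0, 1],
)

```text
clock: 14.05
position: [0.5165, -0.0443, 0.0878]
eef_rot: [0.995, -0.098, 0.001, -0.001]
ft_force: [-0.1, 0.2, -1.0]
grip_width: 0.0382
```

>>> carry_out(
  increments=[0, 0, 0.03, 0, 0, 0, 1, 0, 0, 0.06, 0, 0, 0, 1, 0, 0, 0.09, 0, 0, 0, 1],
)

```text
clock: 14.3
position: [0.5165, -0.0442, 0.0851]
eef_rot: [0.995, -0.098, 0.001, -0.001]
ft_force: [-0.2, 0.7, -0.5]
grip_width: 0.0383
```

>>> carry_out(
  increments=[0, 0, 0.03, 0, 0, 0, 1, 0, 0, 0.06, 0, 0, 0, 1, 0, 0, 0.09, 0, 0, 0, 1],
)

```text
clock: 14.55
position: [0.5166, -0.0441, 0.0826]
eef_rot: [0.995, -0.098, 0.001, -0.001]
ft_force: [0.3, 1.9, 1.3]
grip_width: 0.0378
```

The tips are below the plate and meeting the bushes, so both legs are in the holes. Pressing on gently.

>>> carry_out(
  increments=[0, 0, 0.03, 0, 0, 0, 1, 0, 0, 0.06, 0, 0, 0, 1, 0, 0, 0.09, 0, 0, 0, 1, 0, 0, 0.12, 0, 0, 0, 1],
)

```text
clock: 14.88
position: [0.5172, -0.0443, 0.0797]
eef_rot: [0.995, -0.098, 0.002, -0.001]
ft_force: [0.7, 0.4, 4.9]
grip_width: 0.0384
```

>>> carry_out(
  increments=[0, 0, 0.03, 0, 0, 0, 1, 0, 0, 0.06, 0, 0, 0, 1, 0, 0, 0.09, 0, 0, 0, 1, 0, 0, 0.12, 0, 0, 0, 1],
)

```text
clock: 15.22
position: [0.5171, -0.0443, 0.0758]
eef_rot: [0.995, -0.098, 0.002, -0.001]
ft_force: [2.2, -0.7, 3.6]
grip_width: 0.0382
```

```bash
python3 -c "
from h import *
st=bot.observe();print(st['clock'],st['position'],yaw(st),st['grip_width'],st['ft_force'],st['ft_torque'])
im=cams.camera('wrist')[:,:,::-1];cv2.imwrite('pics/w12.png',im)
cv2.imwrite('pics/w12z.png',cv2.resize(im[180:330,230:410],None,fx=4,fy=4,interpolation=cv2.INTER_CUBIC))
"
```

```text
15.2167 [ 0.5171146  -0.04431298  0.0757555 ] -11.214086106991209 0.03816293640168336 [ 2.22024472 -0.72426209  3.55012265] [ 0.06199355 -0.4735331   0.05194042]
```

View pics/w12z.png

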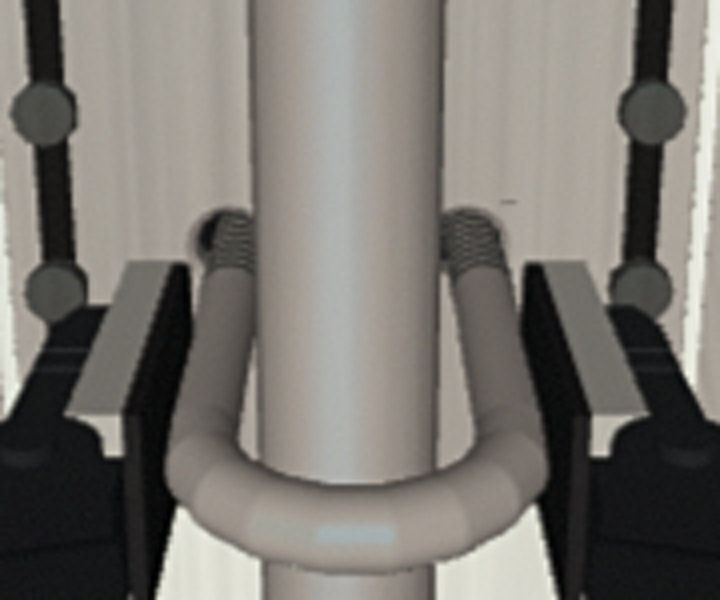

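Both legs are through the holes on either side of the pipe, and the forces are small. I'll continue with about 21 mm to go.

>>> carry_out(
  increments=[0, 0, 0.04, 0, 0, 0, 1, 0, 0, 0.08, 0, 0, 0, 1, 0, 0, 0.12, 0, 0, 0, 1, 0, 0, 0.16, 0, 0, 0, 1],
)

```text
clock: 15.6
position: [0.5164, -0.0442, 0.0703]
eef_rot: [0.995, -0.098, 0.001, -0.001]
ft_force: [1.1, 1.0, 2.9]
grip_width: 0.0382
```

>>> carry_out(
  increments=[0, 0, 0.04, 0, 0, 0, 1, 0, 0, 0.08, 0, 0, 0, 1, 0, 0, 0.12, 0, 0, 0, 1, 0, 0, 0.16, 0, 0, 0, 1],
)

```text
clock: 15.93
position: [0.5162, -0.0441, 0.0653]
eef_rot: [0.995, -0.098, 0.0, -0.001]
ft_force: [-0.2, 0.6, 4.0]
grip_width: 0.0381
```

>>> carry_out(
  increments=[0, 0, 0.03, 0, 0, 0, 1, 0, 0, 0.06, 0, 0, 0, 1, 0, 0, 0.09, 0, 0, 0, 1],
)

```text
clock: 16.18
position: [0.5164, -0.0442, 0.0627]
eef_rot: [0.995, -0.098, 0.001, -0.001]
ft_force: [0.9, 1.1, 2.9]
grip_width: 0.0381
```

>>> carry_out(
  increments=[0, 0, 0.03, 0, 0, 0, 1, 0, 0, 0.06, 0, 0, 0, 1, 0, 0, 0.09, 0, 0, 0, 1],
)

```text
clock: 16.43
position: [0.5167, -0.0442, 0.0603]
eef_rot: [0.995, -0.098, 0.001, -0.001]
ft_force: [1.0, 0.7, 2.1]
grip_width: 0.0381
```

>>> carry_out(
  increments=[0, 0, 0.025, 0, 0, 0, 1, 0, 0, 0.05, 0, 0, 0, 1, 0, 0, 0.075, 0, 0, 0, 1, 0, 0, 0.1, 0, 0, 0, 1],
)

```text
clock: 16.77
position: [0.5168, -0.0443, 0.0574]
eef_rot: [0.995, -0.098, 0.001, -0.001]
ft_force: [2.2, 0.4, 3.2]
grip_width: 0.0379
```

>>> carry_out(
  increments=[0, 0, 0.02, 0, 0, 0, 1, 0, 0, 0.04, 0, 0, 0, 1],
)

```text
clock: 16.93
position: [0.5168, -0.0442, 0.0562]
eef_rot: [0.995, -0.098, 0.001, -0.001]
ft_force: [1.6, 0.6, 2.1]
grip_width: 0.0382
```

>>> carry_out(
  increments=[0, 0, 0.02, 0, 0, 0, 1, 0, 0, 0.04, 0, 0, 0, 1],
)

```text
clock: 17.1
position: [0.5166, -0.0442, 0.0549]
eef_rot: [0.995, -0.098, 0.001, -0.001]
ft_force: [1.8, 0.5, 5.7]
grip_width: 0.0381
```

>>> carry_out(
  increments=[0, 0, 0.02, 0, 0, 0, 1, 0, 0, 0.03, 0, 0, 0, 1],
)

```text
clock: 17.27
position: [0.5166, -0.0442, 0.0548]
eef_rot: [0.995, -0.098, 0.001, -0.001]
ft_force: [0.4, 1.4, 8.8]
grip_width: 0.0388
```

>>> carry_out(
  increments=[0, 0, 0.015, 0, 0, 0, 1, 0, 0, 0.03, 0, 0, 0, 1],
)

```text
clock: 17.43
position: [0.5167, -0.0442, 0.0547]
eef_rot: [0.995, -0.098, 0.001, -0.001]
ft_force: [-3.0, 2.2, 14.1]
grip_width: 0.0382
```

It stopped at TCP z = 0.0547, against 0.0548 predicted for the bend on the pipe, and the force is rising. I'll look before letting go.

>>> carry_out(
  increments=[0, 0, 0.02, 0, 0, 0, 1, 0, 0, 0.02, 0, 0, 0, 1],
)

```text
clock: 17.6
position: [0.5167, -0.0442, 0.0546]
eef_rot: [0.995, -0.098, 0.002, -0.001]
ft_force: [-3.8, 2.6, 13.2]
grip_width: 0.0384
```

```bash
python3 -c "
from h import *
st=bot.observe();print(st['clock'],st['position'],yaw(st),st['grip_width'],st['ft_force'],st['ft_torque'])
im=cams.camera('wrist')[:,:,::-1]
cv2.imwrite('pics/w13z.png',cv2.resize(im[180:350,230:410],None,fx=3.5,fy=3.5,interpolation=cv2.INTER_CUBIC))
im=cams.camera('side')[:,:,::-1];cv2.imwrite('pics/s13.png',cv2.resize(im[100:220,300:420],None,fx=5,fy=5,interpolation=cv2.INTER_CUBIC))
"
```

```text
17.6 [ 0.51674814 -0.0442404   0.05462664] -11.21288790675108 0.038358484358533285 [-3.79627596  2.63974225 13.16831273] [ 0.27500002  0.56048205 -0.06893088]
```

View pics/w13z.png

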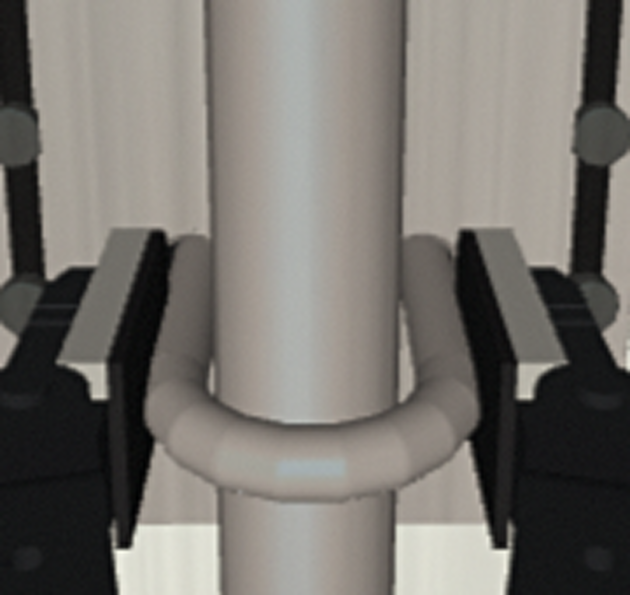

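View pics/s13.png

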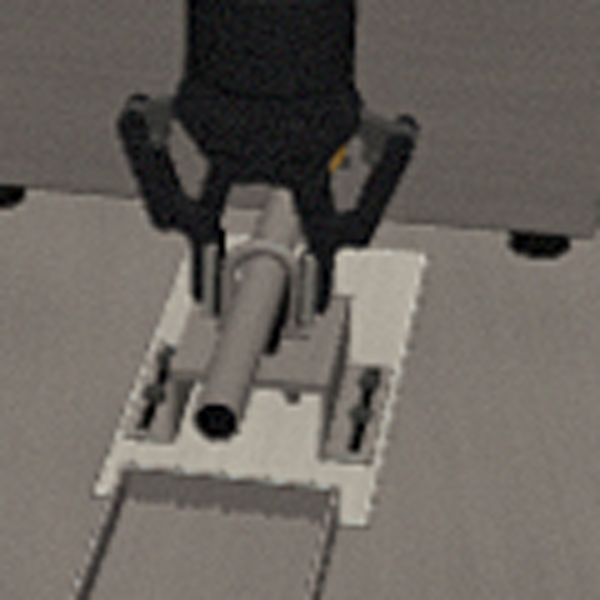

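The bend sits on the pipe and both legs are through the plate. Letting go.

>>> carry_out(
  increments=[0, 0, 0, 0, 0, 0, 0.45, 0, 0, 0, 0, 0, 0, 0.35, 0, 0, 0, 0, 0, 0, 0.25, 0, 0, 0, 0, 0, 0, 0.2, 0, 0, 0, 0, 0, 0, 0.2, 0, 0, 0, 0, 0, 0, 0.2],
)

```text
clock: 18.2
position: [0.5163, -0.0443, 0.052]
eef_rot: [0.995, -0.098, 0.001, -0.001]
ft_force: [0.5, -0.1, -0.5]
grip_width: 0.0684
```

```bash
python3 -c "
from h import *
st=bot.observe();print(st['clock'],st['position'],yaw(st),st['grip_width'],st['ft_force'],st['ft_torque'])
im=cams.camera('wrist')[:,:,::-1]
cv2.imwrite('pics/w14z.png',cv2.resize(im[180:350,230:410],None,fx=3.5,fy=3.5,interpolation=cv2.INTER_CUBIC))
"
```

```text
18.2 [ 0.5162785  -0.04426041  0.05202621] -11.218144133318058 0.06841907292626524 [ 0.52360419 -0.10215362 -0.51074386] [ 0.05664673  0.00644476 -0.01342216]
```

View pics/w14z.png

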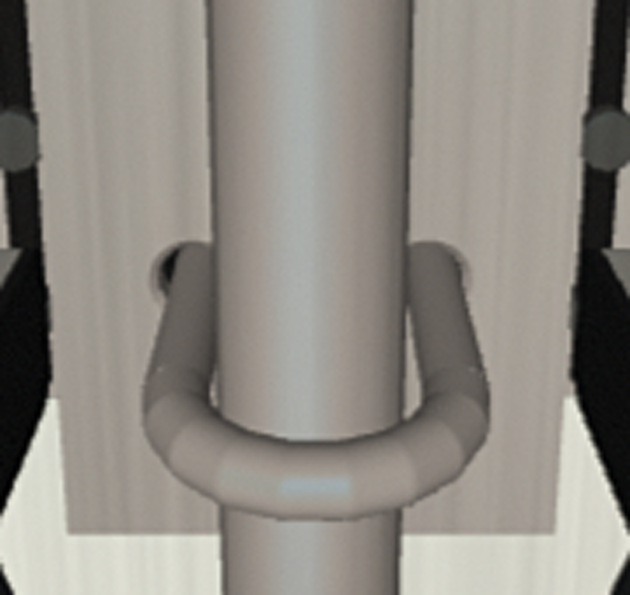

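It's released and stays upright over the pipe. I'll retreat straight up, then outboard to check.

>>> carry_out(
  increments=[0, 0, -0.3, 0, 0, 0, 0.2, 0, 0, -0.8, 0, 0, 0, 0.2, 0, 0, -1.6, 0, 0, 0, 0.2, 0, 0, -2.6, 0, 0, 0, 0.2, 0, -0.5, -3.6, 0, 0, 0, 0.2, 0, -1.5, -4.4, 0, 0, 0, 0.2, 0, -2.5, -4.6, 0, 0, 0, 0.2, 0, -3, -4.6, 0, 0, 0, 0.2, 0, -3, -4.6, 0, 0, 0, 0.2, 0, -3, -4.6, 0, 0, 0, 0.2],
)

```text
clock: 19.08
position: [0.5338, 0.0444, 0.1912]
eef_rot: [0.995, -0.097, 0.001, -0.001]
ft_force: [-0.9, -0.9, -0.4]
grip_width: 0.0682
```

```bash
python3 -c "
from h import *
st=bot.observe();print(st['clock'],st['position'],yaw(st),st['grip_width'],st['ft_force'])
im=cams.camera('wrist')[:,:,::-1];cv2.imwrite('pics/w15.png',im)
im=cams.camera('side')[:,:,::-1];cv2.imwrite('pics/s15f.png',im);cv2.imwrite('pics/s15.png',cv2.resize(im[100:220,300:420],None,fx=5,fy=5,interpolation=cv2.INTER_CUBIC))
im=cams.camera('scene')[:,:,::-1];cv2.imwrite('pics/c15f.png',im);cv2.imwrite('pics/c15.png',cv2.resize(im[110:230,200:340],None,fx=5,fy=5,interpolation=cv2.INTER_CUBIC))
"
```

```text
19.0833 [0.53379168 0.04441297 0.19117799] -11.113549179025608 0.06822253091398976 [-0.90555578 -0.87214738 -0.4193207 ]
```

View pics/c15.png

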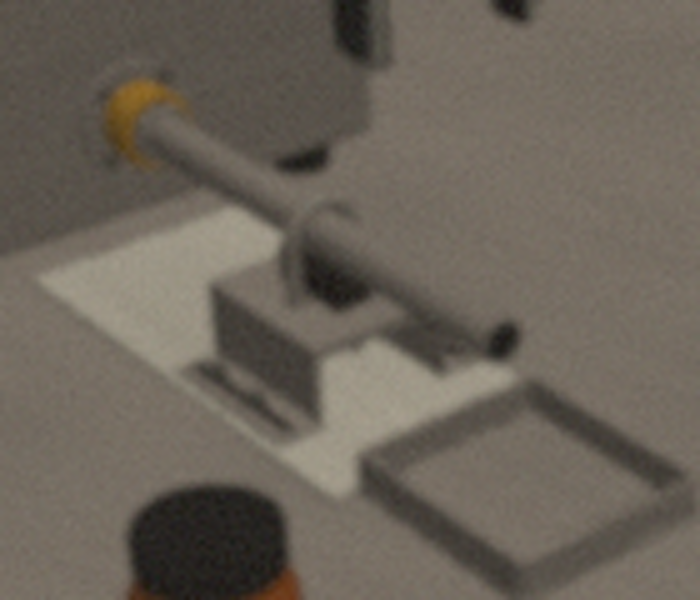

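View pics/s15.png

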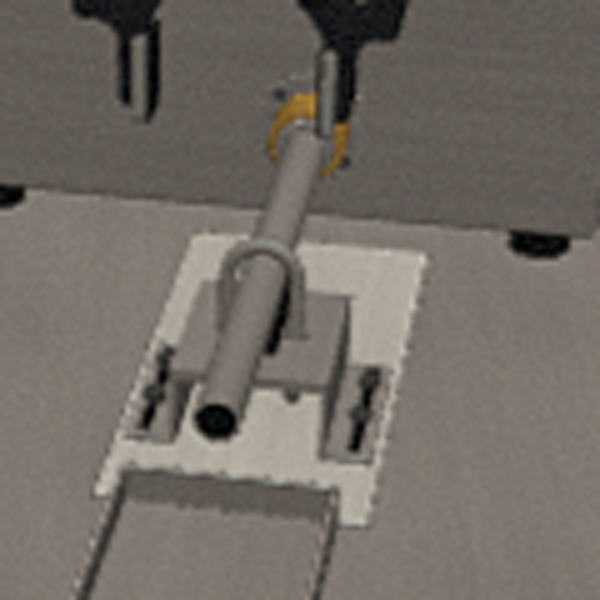

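View pics/w15.png

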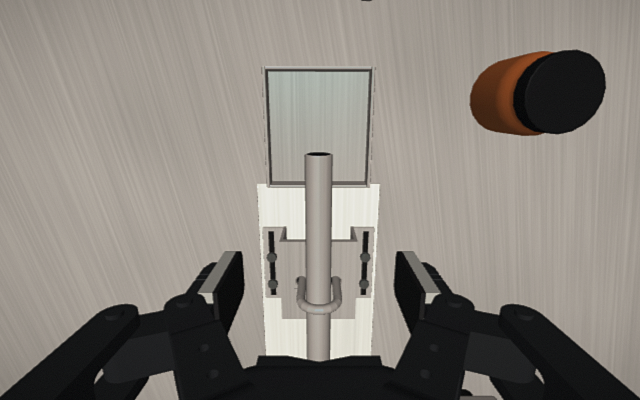

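```bash
python3 - <<'E'
from h import *
np.set_printoptions(precision=4,suppress=True)
st=bot.observe();w=cam('wrist',st)
print(tri([cam('scene'),cam('side')],[(200+330/5,110+204/5),(300+263/5,100+241/5)]))
print('bend top mid z=.092:',onz(w,(320,309),.092),'expected proj',proj(w,[.5163,-.0443,.094]),'hole line', proj(w,[.5163,-.0443,.045]))
im=cv2.imread('pics/w15.png')[200:350,230:410];cv2.imwrite('pics/w15z.png',cv2.resize(im,None,fx=4,fy=4,interpolation=cv2.INTER_CUBIC))
E
```

```text
(array([ 0.5185, -0.038 ,  0.0954]), [np.float64(0.002854050717469351), np.float64(0.002854050717469363)])
bend top mid z=.092: [ 0.5169 -0.0459  0.092 ] expected proj [318.8859 308.9096] hole line [318.8717 279.3731]
```

View pics/w15z.png

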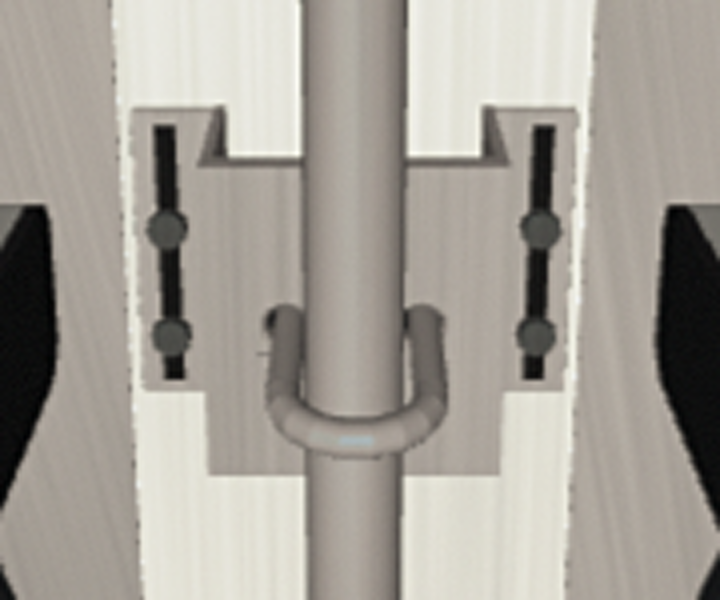

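View pics/c15f.png

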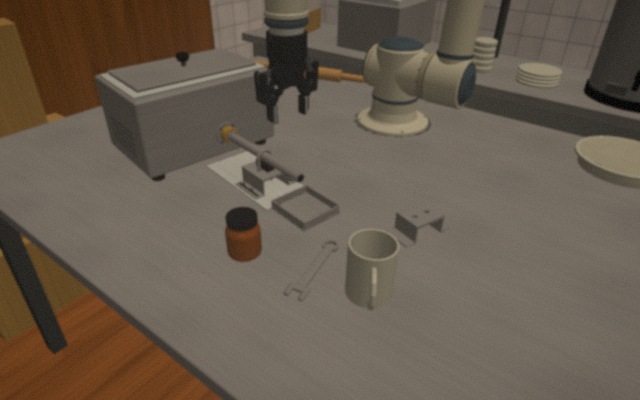

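The bend appears at (320, 309), where (318.9, 308.9) is expected for a home, upright bolt. The pipe is still seated, the mug, jar and spanner haven't moved, and the arm is clear. Handing in.

```bash
python3 -c "
from workcell import bot
print(bot.finish_job())"
```

```text
the job is handed in; nothing more can be done
None
```

The pipe is home in its socket and the U-bolt stands upright over it, through both bracket holes. I let go and handed the job in at about 19 s of the 64 s allowed; it reported no verdict.

- **Pipe:** I pushed it with closed fingers against about 6 N of drag. At the hard stop the position held while the force rose to about 27 N. The scene picture shows no gap left at the socket, and the pipe end was at the same pixel before and after the U-bolt was fitted.
- **U-bolt:** I lifted it straight out of the spare bracket. The wrist camera showed the holes at about (0.516, -0.044), roughly 9 mm outboard of the mark. The tips went in without touching the plate, and the bushes took about 2–5 N.
- **Seating:** It came to rest with the TCP at 0.0547 m (0.0548 m expected) under at most 14 N of press in the readings.
- **Last checks:** In the wrist view the bend is within about 1 pixel of where a home, upright bolt should appear. The mug, jar and spanner look unmoved, and the arm is clear of everything.

**Readings that disagreed:**
- The scene and side views put the bend top at z = 0.0954 m (0.094 m expected) and about 6 mm off along y. Their rays miss each other by about 3 mm each, so I relied on the wrist view and the stop height.
- The bush drag was below the stated 5–15 N.
- The gripper read 38 mm on the 41 mm U-bolt, although the pictures showed a proper grip on both legs.
- The legs sit slightly to one side within the hole clearance.

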